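# Dress the centre board: lay the slate, stand the bud vase on it

### The job

Dress the centre of the banquet table: pinch up the long rectangular slate coaster that lies flat on the table and lay it flat and squarely on the empty dark outline inlaid in the wooden board, then stand the dark stoneware bud vase upright in the middle of the slate. Set both down rather than dropping them, keep the vase upright all the way, and leave the round coaster, the candle and the wine glass where they are.

Things in the scene. Friction and masses are not known exactly. Their poses are not given: they have to be found in the camera images.
- slate: the long slate coaster, dark grey rectangular slab, 62 mm (its x) by 130 mm (its y), 7 mm thick, 0.1 to 0.2 kg, loose, lying flat on the white table at the start. Origin: centre of its underside; z up. It can be pinched across its 62 mm width from above, fingertips just clear of the table.
- outline: thin dark-wood rectangular outline inlaid in the top of the board (flush, nothing to bump into), 74 mm (its x) by 142 mm (its y) outside, lines 5 mm wide: the place for the slate, long side along long side. It is on the left or the right half of the board, the candle on the other. Origin: its centre, at the board's top surface, z = 12 mm.
- board: fixed light wooden board lying on the table, 150 mm (its x) by 340 mm (its y), 12 mm thick. Origin: centre of its underside, on the table; its x points away from the robot, up to 0.2 rad off.
- vase: dark brown stoneware bud vase, upright, 190 mm high, about 0.3 kg, loose, standing on the table at the start. Origin: centre of its underside; z up. Round: foot 54 mm across up to 30 mm height, tapering to a straight neck 30 mm across from 100 mm height to the rim at 190 mm (open mouth). Take it by the top of the neck from above.
- round_coaster: bystander: round slate disc, 68 mm across, 7 mm thick, loose on the table. Origin: centre of its underside. It is not needed. The slate, this disc and the vase start in three places side by side in front of the robot, in any order.
- candle: bystander: cream pillar candle 50 mm across on a brass foot 60 mm across, 78 mm high in all with the wick, loose, standing on one half of the board. Origin: centre of its underside.
- wine_glass: bystander: clear stemmed wine glass, 195 mm high, bowl 76 mm and foot 68 mm across, loose, standing to the left of the board. Origin: centre of its underside.
- plate: bystander: white dinner plate 250 mm across, 19 mm high, fixed on the table to the right of the board. Origin: centre of its underside.
Things that resemble listed ones, but are neither listed nor needed, are in the scene too. Leave any orange look-alike of the slate alone.

How it is judged (in metres and radians):
On the way, in this order (a step that is already met when the one before it is completed fails the run):
1. the slate lies flat and square on the outline, let go (horizontal distance between slate and outline below 0.014 m and angle between the y axis of slate and the y axis of outline, either way round below 0.17 rad and z of slate in the frame of board between 0.009 and 0.0155 m and angle between slate's own z axis and vertical below 0.07 rad and contact force between slate and the fingers below 0.2 N and linear speed of slate below 0.03 m/s), for 0.2 s.
2. the vase stands upright in the middle of the slate, let go (horizontal distance between vase and slate below 0.016 m and z of vase in the frame of slate between 0.004 and 0.01 m and angle between vase's own z axis and vertical below 0.1 rad and contact force between vase and slate above 0.5 N and contact force between vase and the fingers below 0.2 N and linear speed of vase below 0.03 m/s), for 0.2 s.
At the end, for the whole second after the job is handed in: The slate lies flat on the board, its centre within 14 mm of the outline's centre and its long side within 0.17 rad of the outline's; the vase stands upright on the slate, its foot's centre within 16 mm of the slate's centre; both released and at rest. On the way: slate first, then vase (all of step 1 and all of step 2); the robot touches nothing.
It fails at once if the round coaster, the candle or the wine glass is pushed more than 20 mm or knocked over (distance of any of round_coaster, candle, wine_glass from where it was at the start of the episode above 0.02 m or angle between any of round_coaster, candle, wine_glass's own z axis and vertical above 0.4 rad).
It fails at once if the vase is tipped more than 30 degrees (angle between vase's own z axis and vertical above 0.52 rad).
It fails at once if the vase is let fall (by more than about 13 mm) (contact force between vase and the arm below 0.05 N and contact force between vase and the fingers below 0.05 N and linear speed of vase above 0.5 m/s).
It fails at once if the slate is let fall (by more than about 13 mm) (contact force between slate and the arm below 0.05 N and contact force between slate and the fingers below 0.05 N and linear speed of slate above 0.5 m/s).
It also fails if it takes over 58 s, if anything falls off the work surface, if the arm or the gripper's body presses on something with over 40 N, if the wrist force passes 120 N, or if a joint passes its speed limit or range.

### The arm

A 7-joint arm with a two-finger parallel gripper is mounted at the origin on the work surface. World frame = base frame: x ahead of the robot, y to its left, z up, the work surface at z = 0. Lengths are in mm, angles in rad, forces in N, time in s.
With the tool pointing down it reaches from about 400 to 850 mm from the base axis. Payload 6.9 kg.
Tool frame: the origin (TCP) lies midway between the tips of the shut fingers; the grasp point (between the pads) lies env.grip_point_offset behind it (env.grip_point_offset is the distance from the TCP to the grasp point, in mm); y points along the fingers, z is the direction in which the jaws open and shut, and the axes are right-handed (so a half turn about y gives the same grasp; the last joint's range is limited). The gripper opens to 85 mm and grips with 20 to 120 N. Pads are 22 mm wide; open, the fingers measure 114 mm over their backs; the gripper's body (76 mm by 85 mm) begins 54 mm behind the grasp point. The pads swing forward as they close: fully open they stand 13 mm farther back than shut.
Start: joints at [-1.234, 0.507, -0.238, 1.5, 0.126, 1.149, -0.155], TCP at [143.601, 608.267, 200.275] pointing down, gripper open.
Joint ranges: [-3.08, 3.08], [-0.24, 2.05], [-1.43, 1.35], [0, 2.5], [-1.52, 4.66], [0.17, 1.96], [-2.89, 2.89]. Speed limits (rad/s): [2.39, 2.39, 3.14, 3.14, 3.14, 3.14, 3.14].

### API

Orientations are given as a unit quaternion [w, x, y, z].
In Python, from bench import env gives the robot as it stands.
- The arm moves only by the tool drive_tool, never from a script. Its argument "commands" is a list of rows, each a list of 7 numbers: the shift along the tool's x, y, z in cm, then the turn, a rotation vector about the tool's x, y, z in degrees, then the gripper command: -1 is shut, 1 is fully open, values between are in proportion. A call has 1 to 12 rows; each row is the pose to reach, as a shift and turn from the pose commanded when the call began, along the tool's axes at that moment; what a row does not reach only later rows make up. A row lasts 1/8 s, in which the tool goes at most 62.5 mm and 10.7 degrees, less where a joint would pass 70% of its speed; a pose out of reach is approached as far as the arm can. A call with a gripper value outside its range is refused whole. The fingers move at their own pace and stop on an object; the grip force is fixed at half the most. Time passes only in rows, so rows that repeat a pose let the fingers close. It gives the time, the measured TCP pose, the force and the opening at its end, in the units of the state.
- env.state(): the state, without advancing time (a new reading comes with each control period).
- env.capture(name): name is "scene" or "top"; returns a dict with "img" (400x640x3 uint8, red, green, blue), "fx", "fy", "cx", "cy" (pixels), "eye" and "orientation" of the camera in the world. Camera axes: x right, y up, looking along -z (the intrinsics and any distortion apply to the point x, -y, -z); pixel columns grow to the right and rows downward; lengths in mm; the calibration is good to about 2 mm. A picture is of the moment at which its call begins. There is no depth.
- env.job_done(): hands the job in, once; it reports no verdict.
Trained networks look in the newest picture that a camera, given by its name, has taken for a name from the list of things; names that differ only in an ending like _2 or _b are one class to them, and where a whole thing is asked for, a point or a joint stands for the part that bears it (a point fixed in the world has none). Each returns a list of dicts, best first, with "p" (0 to 1); they miss things now and then, are a little off and sometimes report something else, mostly with a low value. They report only what shows in the picture. A call takes as long as a camera call. They do not tell look-alikes from the thing itself.
- env.find_in(label, camera): "pixel" ([column, row] in pixels, amid what is visible of it).
- env.outline_of(label, camera): "mask" (400x640 bool, what is visible of it) and "pixel" ([column, row] in pixels, amid what is visible of it).
- env.place_of(label, camera): "pixel" ([column, row] in pixels: a listed point, or the origin of a listed thing).
The state is a dict: "time": time; "joint_positions": joint angles; "joint_velocities": joint speeds; "joint_torque": joint torques, N m; "eef_pos": TCP position; "tcp_rot": TCP orientation; "force": force on the tool from outside, world axes, zero at the start; "moment": the same for the moment, N m; "width": finger opening in mm.
Only numpy, scipy, OpenCV 4.12 (cv2) and the standard library are available. Lean on these libraries where they do the work, as an engineer would, in place of code of your own. Each camera call takes 0.05 s, during which the arm holds its last target.

## Working session

There is one attempt and no reset: what is moved stays moved. The work goes in short steps, Python scripts to look and compute and a tool call to move; the robot and the scene stay as the last step left them, time stands still between calls to the robot, and variables do not carry over. Pictures are saved under pics/ and viewed, and the job is handed in when it is done.

Besides the shell and the picture viewer there is one more tool, called after "Emit:" as name(argument=value, ...), one argument or row to a line, values as JSON. drive_tool: Moves the arm, as the interface text tells. Its arguments: {"type":"object","properties":{"commands":{"type":"array"}},"required":["commands"]}

```bash
ls; mkdir -p pics; python3 - <<'E'
from bench import env
import cv2
print(env.state(), env.grip_point_offset)
for n in("scene","top"):
    c=env.capture(n); cv2.imwrite(f"pics/{n}0.png",c["img"][:,:,::-1]); print({k:v for k,v in c.items() if k!="img"})
    for l in["slate","outline","board","vase","round_coaster","candle","wine_glass","plate"]:
        print(n,l,[(r["pixel"],r["p"]) for r in env.place_of(l,n)],[(r["pixel"],round(r["p"],2),int(r["mask"].sum())) for r in env.outline_of(l,n)])
E
```

```text
pics
{'time': 0.0, 'joint_positions': array([-1.23348551,  0.50832004, -0.23751222,  1.50112269,  0.12568915,
        1.14889985, -0.15478548]), 'joint_velocities': array([-9.31022094e-05,  1.05184193e-04, -2.36908770e-03, -6.58286898e-04,
        1.04805243e-03, -5.62329221e-04, -7.06742510e-04]), 'joint_torque': array([ 3.89585102e-04, -6.20578122e+01, -2.18651667e+00, -2.49658048e+01,
        1.26615510e-02,  1.17190942e-02,  1.62650412e-05]), 'eef_pos': array([143.54089716, 607.72545999, 199.44383413]), 'tcp_rot': array([-0.70174257,  0.70298301, -0.08182998,  0.0817075 ]), 'force': array([-0.53746558, -0.71277385,  0.0803074 ]), 'moment': array([-0.02901277,  0.00424005,  0.01817726]), 'width': 85.13875911841427} 18.700000000000003
{'fx': 436.43784303872764, 'fy': 436.43784303872764, 'cx': 320.2382326728129, 'cy': 195.2513066864172, 'eye': array([1157.19644952,  647.44016986,  841.81234826]), 'orientation': array([0.32405748, 0.16201097, 0.4035355 , 0.84017754])}
scene slate [([296.8, 143.8], 0.95), ([253.1, 132.5], 0.89), ([335.5, 161.7], 0.79), ([303.0, 182.4], 0.72)] [([296.1
[... 915 characters left out ...]
366.8, 220.0], 0.79), ([370.6, 271.1], 0.77), ([485.3, 249.5], 0.63)] [([366.2, 219.5], 0.95, 964), ([425.7, 263.8], 0.9, 881), ([368.4, 266.5], 0.57, 923), ([488.8, 247.9], 0.56, 941)]
top outline [([269.1, 143.2], 0.57)] []
top board [([299.1, 140.8], 0.6)] [([293.9, 141.3], 0.8, 5355)]
top vase [([300.5, 215.5], 0.81)] [([300.2, 214.1], 0.52, 262)]
top round_coaster [([204.0, 208.3], 0.78), ([329.9, 134.6], 0.42), ([169.0, 140.5], 0.29)] [([206.8, 206.8], 0.62, 407)]
top candle [([326.0, 138.4], 0.63)] [([329.5, 134.2], 0.74, 351)]
top wine_glass [([171.4, 141.6], 0.73), ([368.0, 221.2], 0.39)] [([155.9, 134.2], 0.62, 1056)]
top plate [([451.8, 145.9], 0.8)] [([453.6, 146.5], 0.62, 5374)]
```

View pics/scene0.png

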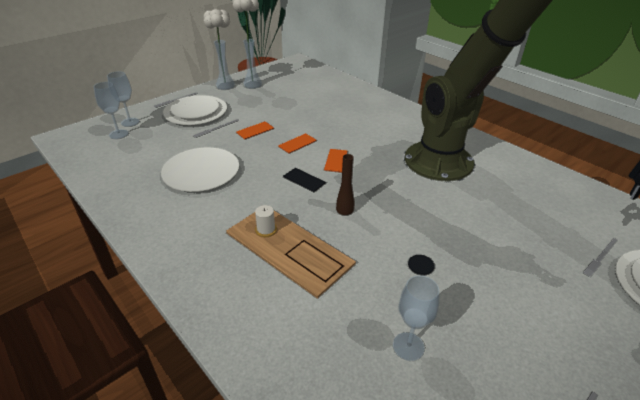

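View pics/top0.png

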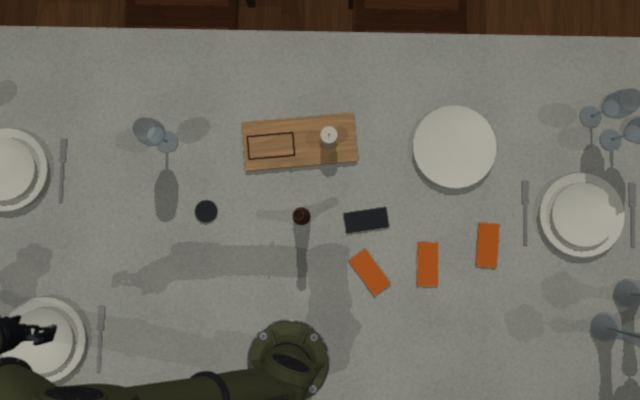

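The top view shows the dark slate at about (366,220), the outline on the left half of the board at (271,146), the candle at (329,134), the vase at (301,216), the round coaster at (206,211) and the glass at (165,140). The three orange look-alikes lie nearer the base. Next I'll measure metrically.

```bash
cat > h.py <<'E'
from bench import env
import numpy as np, cv2
from scipy.spatial.transform import Rotation as R
def rot(q): return R.from_quat([q[1],q[2],q[3],q[0]])
def unproj(c,px,z):
    px=np.atleast_2d(np.asarray(px,float)); d=np.c_[(px[:,0]-c["cx"])/c["fx"],-(px[:,1]-c["cy"])/c["fy"],-np.ones(len(px))]
    d=rot(c["orientation"]).apply(d); e=np.array(c["eye"]); return e+d*((z-e[2])/d[:,2])[:,None]
def proj(c,P):
    p=rot(c["orientation"]).inv().apply(np.atleast_2d(P)-c["eye"]); return np.c_[c["cx"]+c["fx"]*p[:,0]/-p[:,2],c["cy"]-c["fy"]*p[:,1]/-p[:,2]]
def rect(c,mask,z):
    cs,_=cv2.findContours(mask.astype(np.uint8),cv2.RETR_EXTERNAL,cv2.CHAIN_APPROX_NONE)
    k=max(cs,key=cv2.contourArea)[:,0,:]
    # pixel edges: upscale
    w=unproj(c,k,z)[:,:2].astype(np.float32)
    r=cv2.minAreaRect(w); b=cv2.boxPoints(r); e=[b[1]-b[0],b[2]-b[1]]; L=max(e,key=np.linalg.norm)
    return np.round(r[0],1),np.round(r[1],1),round(float(np.arctan2(L[1],L[0])%np.pi),3)
E
cat > m.py <<'E'
from h import *
for n in("top","scene"):
    c=env.capture(n); img=c["img"]; g=img.max(2).astype(int)
    rough={"slate":(366,220) if n=="top" else (304,180)}
    def comp(mask,p):
        nl,lab=cv2.connectedComponents(mask.astype(np.uint8)); y,x=np.round(p).astype(int)[::-1]
        w=lab[y-3:y+4,x-3:x+4]; l=np.bincount(w[w>0]).argmax() if (w>0).any() else -1; return lab==l
    print(n,"slate",rect(c,comp(g<75,rough["slate"]),7))
    rc=(206,211) if n=="top" else (421,264)
    print(n,"round",rect(c,comp(g<75,rc),7))
    # outline: brightness dip in board
    oc=(271,146) if n=="top" else (315,261)
    x,y=oc; sub=img[y-35:y+36,x-50:x+51]; cv2.imwrite(f"pics/out_{n}.png",cv2.resize(sub[:,:,::-1],None,fx=7,fy=7,interpolation=cv2.INTER_CUBIC))
    hole=np.zeros(g.shape,np.uint8); lines=g<75
    for thr in(75,90,105):
        m=g<thr; nl,lab,st,_=cv2.connectedComponentsWithStats(m.astype(np.uint8),connectivity=8)
        for i in range(1,nl):
            if st[i,0]<x<st[i,0]+st[i,2] and st[i,1]<y<st[i,1]+st[i,3] and st[i,2]<90 and st[i,4]>30: print(n,"outline",thr,rect(c,lab==i,12),st[i])
    for l in("board","vase","candle","wine_glass","plate"):
        for r in env.place_of(l,n)[:1]: print(n,l,unproj(c,r["pixel"],12 if l=="candle" else 0).round(1),r["p"])
    o=env.outline_of("board",n)
    if o: print("board",rect(c,o[0]["mask"],12))
    o=env.outline_of("vase",n)
    if o:
        ys,xs=np.nonzero(o[0]["mask"]); print("vase bbox",xs.min(),xs.max(),ys.min(),ys.max())
        x,y=(301,216) if n=="top" else (346,185); sub=img[y-45:y+46,x-45:x+46]; cv2.imwrite(f"pics/vase_{n}.png",cv2.resize(sub[:,:,::-1],None,fx=6,fy=6,interpolation=cv2.INTER_CUBIC))
E
python3 m.py
```

```text
top slate (array([ 420.3, -221.5]), array([ 60.9, 128.9]), 1.74)
top round (array([436.8, 259.1]), array([66.1, 63.1]), 0.034)
top outline 90 (array([637.6,  68.8]), array([ 73.1, 141.4]), 1.682) [247 132  48  28 199]
top outline 105 (array([638.1,  69.1]), array([ 74.9, 143.7]), 1.677) [246 132  50  28 292]
top board [[650.5 -16.7   0. ]] 0.65
top vase [[420.5 -28.1   0. ]] 0.66
top candle [[ 664.2 -112.1   12. ]] 0.91
top wine_glass [[642.6 381.    0. ]] 0.6
top plate [[ 649.4 -473.8    0. ]] 0.98
board (array([653.1, -14.2]), array([151.2, 341.8]), 1.681)
vase bbox 131 177 116 151
scene slate (array([ 422.7, -219.4]), array([ 65.4, 133.6]), 1.731)
scene round (array([440. , 261.3]), array([65.5, 67.8]), 2.41)
scene outline 75 (array([637.5,  67.9]), array([ 72.5, 141.6]), 1.678) [285 240  59  42 181]
scene outline 90 (array([637.6,  67.8]), array([ 74. , 142.1]), 1.679) [285 240  59  42 226]
scene outline 105 (array([637.4,  67.8]), array([ 75.8, 142.6]), 1.68) [285 240  59  43 274]
scene board [[650.5 -13.7   0. ]] 0.85
scene vase [[439.8 -26.8   0. ]] 0.57
scene candle [[ 664.6 -101.8   12. ]] 0.57
scene wine_glass [[647.7 390.5   0. ]] 0.61
scene plate [[ 650.2 -478.6    0. ]] 0.84
board (array([655.1, -12.7]), array([160.1, 347.1]), 1.68)
vase bbox 336 354 154 215
```

```bash
python3 - <<'E'
import cv2,numpy as np
a=cv2.imread("pics/vase_top.png");b=cv2.imread("pics/vase_scene.png")
cv2.imwrite("pics/v01.png",cv2.resize(np.hstack([a,b]),(800,400)))
from h import *
for n in("top","scene"):
    c=env.capture(n)
    print(n, proj(c,[[440,-27,0],[440,-27,190],[430,-27,0],[430,-27,190]]))
print(rot(env.state()["tcp_rot"]).as_matrix().round(3))
E
```

```text
top [[300.98982213 212.00061724]
 [297.80842802 209.6077502 ]
 [300.91286427 215.32478676]
 [297.71828821 213.43417572]]
scene [[342.00318024 211.89936262]
 [344.94757578 158.29238395]
 [344.39313366 210.43976291]
 [347.56350606 156.92913624]]
[[ 0.973 -0.     0.23 ]
 [-0.23   0.     0.973]
 [-0.    -1.     0.   ]]
```

View pics/v01.png

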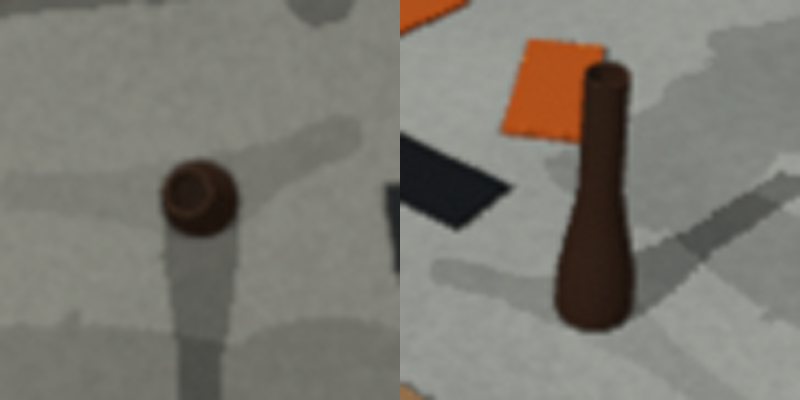

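The top crop shows the vase rim at about (299,214); the scene crop shows it at about (347,156). Both give a vase position of about (430,-28). The slate is at (421,-221), short axis 0.166 rad. The outline is at (637.7,68.3), short axis 0.109 rad.

```bash
cat >> h.py <<'E'
def row(p0,phi0,p1,phi1):
    d=(np.array(p1,float)-p0)/10; X=np.array([np.sin(phi0),-np.cos(phi0),0]); Z=np.array([np.cos(phi0),np.sin(phi0),0])
    return [round(float(v),2) for v in (d@X,-d[2],d@Z,0,np.degrees(phi0-phi1),0)]
def phi():
    z=rot(env.state()["tcp_rot"]).as_matrix(); return np.arctan2(z[1,2],z[0,2]), z
E
python3 - <<'E'
from h import *
p0=np.array([143.6,608.3,200.3]); f0=phi()[0]; print(f0)
print(row(p0,f0,[460,270,300],0.75)); print(row(p0,f0,[480,-60,300],0.166));print(row(p0,f0,[421,-221,300],0.166))
E
```

```text
1.3389984232865304
[38.57, -9.97, -25.66, 0.0, 33.75, 0.0]
[48.09, -9.97, -57.31, 0.0, 67.21, 0.0]
[46.05, -9.97, -74.34, 0.0, 67.21, 0.0]
```

Emit:
drive_tool(
  commands=[
    [38.6,-10,-25.7,0,33.8,0,1],
    [38.6,-10,-25.7,0,33.8,0,1],
    [38.6,-10,-25.7,0,33.8,0,1],
    [38.6,-10,-25.7,0,33.8,0,1],
    [38.6,-10,-25.7,0,33.8,0,1],
    [38.6,-10,-25.7,0,33.8,0,1],
    [38.6,-10,-25.7,0,33.8,0,1],
    [38.6,-10,-25.7,0,33.8,0,1],
    [48,-10,-57.3,0,67.2,0,1],
    [48,-10,-57.3,0,67.2,0,1],
    [48,-10,-57.3,0,67.2,0,1],
    [48,-10,-57.3,0,67.2,0,1],
  ],
)

```text
time: 4.1
eef_pos: [474.4, 18.0, 300.6]
tcp_rot: [0.539, -0.539, 0.457, -0.458]
force: [1.8, 0.4, 0.1]
width: 85.2
```

```bash
python3 - <<'E'
from h import *
s=env.state(); p0=s["eef_pos"]; f0,M=phi(); print(p0,f0,M[:,1],s["joint_positions"].round(2))
print(row(p0,f0,[470,-120,280],0.166)); print(row(p0,f0,[421,-221,150],0.166));
E
```

```text
[474.42684908  18.00437642 300.61439496] 0.16338425819927233 [ 9.33539726e-04  1.89927376e-04 -9.99999546e-01] [-0.31  0.2   0.27  1.7  -0.06  1.25  0.14]
[13.54, 2.06, -2.68, 0.0, -0.15, 0.0]
[22.71, 15.06, -9.16, 0.0, -0.15, 0.0]
```

Emit:
drive_tool(
  commands=[
    [13.5,2,-2.7,0,-0.1,0,1],
    [13.5,2,-2.7,0,-0.1,0,1],
    [13.5,2,-2.7,0,-0.1,0,1],
    [22.7,10,-9.2,0,-0.1,0,1],
    [22.7,10,-9.2,0,-0.1,0,1],
    [22.7,15,-9.2,0,-0.1,0,1],
    [22.7,15,-9.2,0,-0.1,0,1],
    [22.7,15,-9.2,0,-0.1,0,1],
    [22.7,15,-9.2,0,-0.1,0,1],
  ],
)

```text
time: 5.22
eef_pos: [423.3, -218.8, 152.3]
tcp_rot: [0.541, -0.54, 0.455, -0.457]
force: [-1.0, -0.9, 0.2]
width: 85.7
```

```bash
python3 - <<'E'
from h import *
s=env.state(); p0=s["eef_pos"]; f0,M=phi(); print(p0,f0,M[:,1],s["joint_positions"].round(2))
print(row(p0,f0,[421,-221,60],0.166)); print(row(p0,f0,[421,-221,3],0.166));
for n in("scene","top"):
    c=env.capture(n); cv2.imwrite(f"pics/{n}1.png",c["img"][:,:,::-1])
    print(rect(c,c["img"].max(2)<0,7) if 0 else "")
E
```

```text
[ 423.31620915 -218.7522053   152.30177059] 0.17000627641575702 [ 3.50847989e-03 -8.79882897e-04 -9.99993458e-01] [ 0.15  0.35  0.38  1.96 -0.17  0.86  0.79]
[0.18, 9.23, -0.27, 0.0, 0.23, 0.0]
[0.18, 14.93, -0.27, 0.0, 0.23, 0.0]
```

View pics/scene1.png

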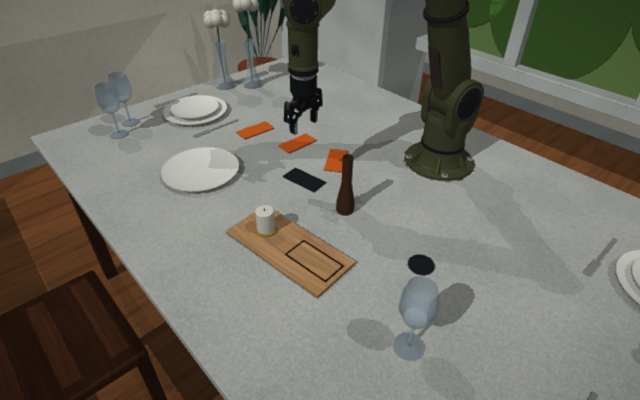

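Emit:
drive_tool(
  commands=[
    [0.2,9,-0.2,0,0.2,0,0.75],
    [0.2,9,-0.2,0,0.2,0,0.75],
    [0.2,12.5,-0.2,0,0.2,0,0.75],
    [0.2,12.5,-0.2,0,0.2,0,0.75],
    [0.2,12.5,-0.2,0,0.2,0,0.75],
    [0.2,12.5,-0.2,0,0.2,0,0.75],
  ],
)

```text
time: 6.08
eef_pos: [420.8, -221.9, 26.8]
tcp_rot: [0.54, -0.539, 0.456, -0.458]
force: [-0.5, 0.4, 0.4]
width: 74.6
```

```bash
python3 - <<'E'
from h import *
s=env.state(); p0=s["eef_pos"]; f0,M=phi(); print(p0,f0,M[:,1],s["joint_positions"].round(2),s["force"])
for n in("scene","top"):
    c=env.capture(n); x,y=(304,180) if n=="scene" else (366,220)
    cv2.imwrite(f"pics/{n}2.png",cv2.resize(c["img"][y-45:y+45,x-60:x+60,::-1],None,fx=6,fy=6,interpolation=cv2.INTER_CUBIC))
E
```

```text
[ 420.7765466  -221.94913461   26.79692227] 0.16455470941293024 [ 0.00251791 -0.00105101 -0.99999628] [ 0.24  0.53  0.29  2.11 -0.29  0.54  0.9 ] [-0.49127372  0.40450839  0.38748178]
```

View pics/scene2.png

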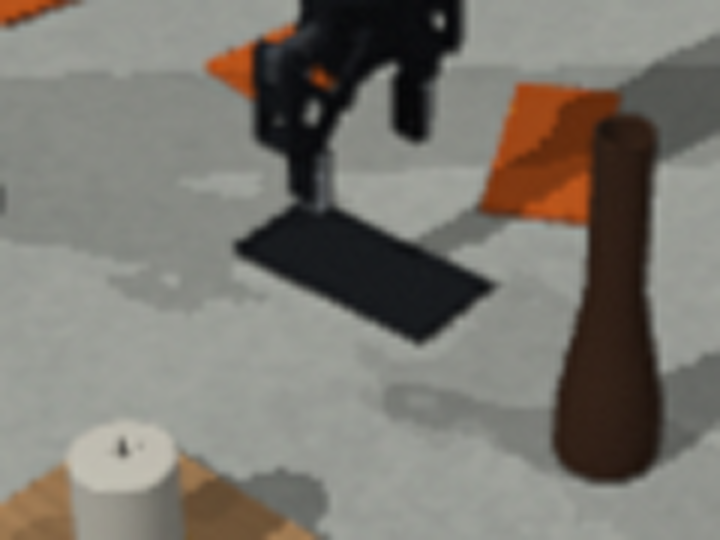

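View pics/top2.png

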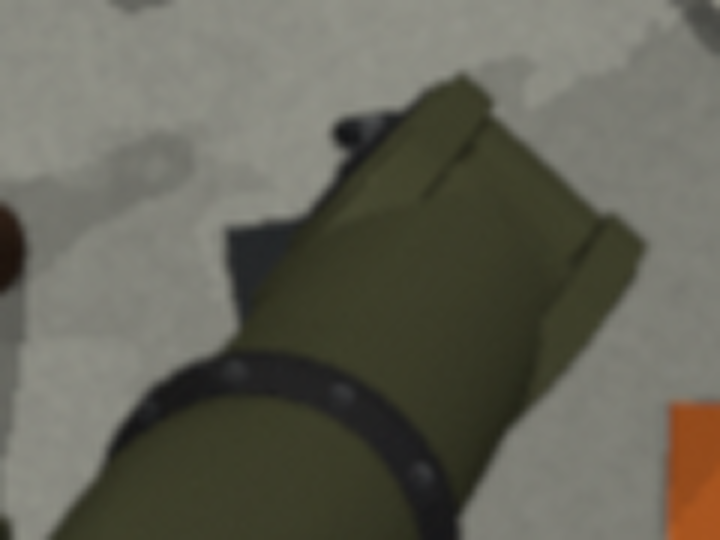

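```bash
python3 - <<'E'
from h import *
s=env.state(); p0=s["eef_pos"]; c=env.capture("scene")
for z in(27,33,37,42): print(z,proj(c,p0*[1,1,0]+[0,0,z]+np.array([37,6,0])))
E
```

```text
27 [[296.22949791 178.66622202]]
33 [[296.18460073 177.12552577]]
37 [[296.15453328 176.09372829]]
42 [[296.11679494 174.7986956 ]]
```

Emit:
drive_tool(
  commands=[
    [0,2,0,0,0,0,0.75],
    [0,2.4,0,0,0,0,0.75],
    [0,2.7,0,0,0,0,0.75],
    [0,2.7,0,0,0,0,0.75],
  ],
)

```text
time: 6.72
eef_pos: [419.8, -221.6, -1.5]
tcp_rot: [0.539, -0.539, 0.457, -0.457]
force: [0.3, -0.8, -0.2]
width: 74.5
```

```bash
python3 - <<'E'
from h import *
c=env.capture("scene");s=env.state();p=s["eef_pos"];print(p,s["force"],s["width"])
for q in([37,6,0],[-37,-6,0]):print([proj(c,p*[1,1,0]+[0,0,z]+np.array(q)).round(1) for z in(0,10,50)])
x,y=304,170
cv2.imwrite("pics/scene3.png",cv2.resize(c["img"][y-45:y+45,x-60:x+60,::-1],None,fx=6,fy=6,interpolation=cv2.INTER_CUBIC))
E
```

```text
[ 419.829778   -221.67752236   -1.39949549] [-1.06189607 -0.33935015 -0.0780869 ] 74.69205259515913
[array([[296.6, 185.4]]), array([[296.5, 182.9]]), array([[296.2, 172.6]])]
[array([[311.5, 174.8]]), array([[311.5, 172.3]]), array([[311.4, 162.2]])]
```

View pics/scene3.png

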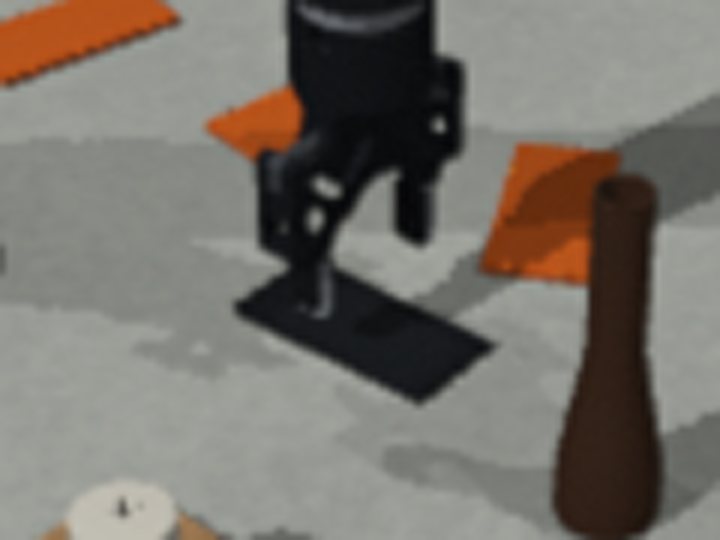

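```bash
python3 - <<'E'
from h import *
for n,(x,y) in {"scene":(304,165),"top":(366,215)}.items():
    c=env.capture(n)
    im=c["img"][y-30:y+30,x-40:x+40,::-1].astype(float)/255
    im=(np.clip(im,0,1)**.5*255).astype(np.uint8)
    cv2.imwrite(f"pics/{n}4.png",cv2.resize(im,None,fx=10,fy=10,interpolation=cv2.INTER_CUBIC))
    p=env.state()["eef_pos"]
    u=np.array([np.cos(.1645),np.sin(.1645),0])
    for d in(37,57,-37,-57): print(n,d,[proj(c,p*[1,1,0]+[0,0,z]+u*d).round(1).tolist()[0] for z in(8,30,60,90)])
E
```

```text
scene 37 [[296.7, 183.4], [296.5, 177.8], [296.3, 170.0], [296.1, 162.0]]
scene 57 [[292.5, 186.3], [292.3, 180.7], [292.1, 172.9], [291.8, 164.8]]
scene -37 [[311.3, 172.8], [311.3, 167.3], [311.3, 159.6], [311.3, 151.7]]
scene -57 [[315.1, 170.1], [315.2, 164.6], [315.2, 157.0], [315.2, 149.1]]
top 37 [[364.0, 207.7], [364.7, 207.4], [365.6, 207.0], [366.6, 206.5]]
top 57 [[363.0, 201.1], [363.7, 200.7], [364.6, 200.1], [365.5, 199.5]]
top -37 [[367.7, 232.3], [368.4, 232.3], [369.4, 232.4], [370.5, 232.5]]
top -57 [[368.7, 238.9], [369.4, 239.1], [370.5, 239.4], [371.6, 239.6]]
```

View pics/scene4.png

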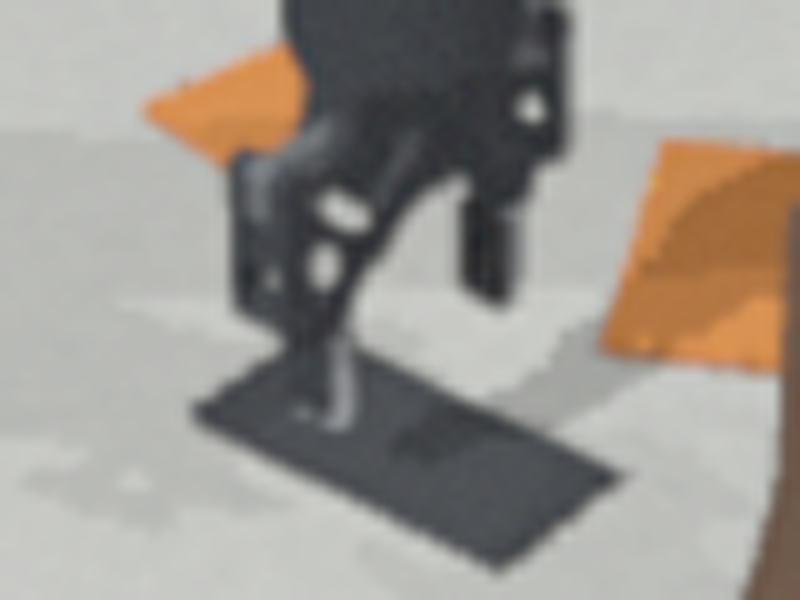

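View pics/top4.png

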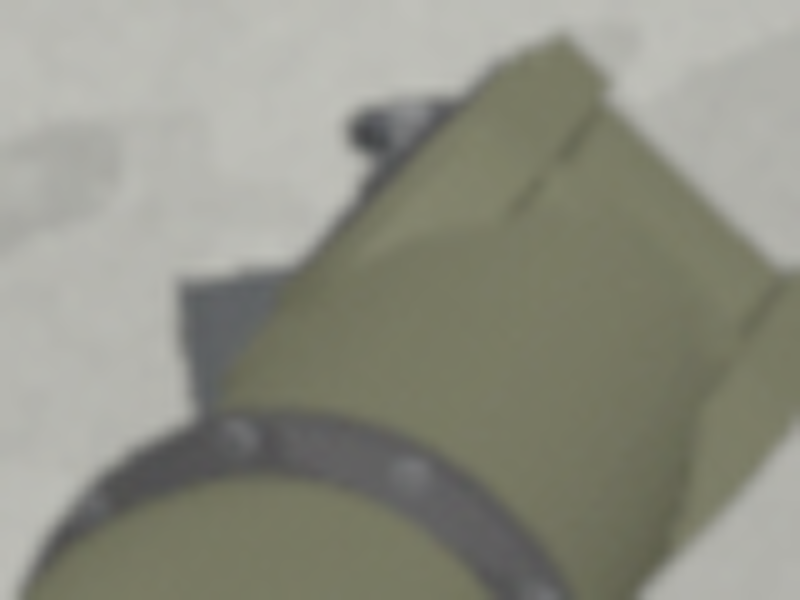

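The picture contradicts the reported TCP. The fingertip ends are at scene (298,178) and (313,165.5), which is about 20 mm higher above the slate than expected. I'll go down gently, watching the force and the image.

Emit:
drive_tool(
  commands=[
    [0,0.2,0,0,0,0,0.75],
    [0,0.4,0,0,0,0,0.75],
    [0,0.6,0,0,0,0,0.75],
    [0,0.6,0,0,0,0,0.75],
  ],
)

```text
time: 7.38
eef_pos: [419.6, -221.5, -7.9]
tcp_rot: [-0.539, 0.539, -0.457, 0.457]
force: [-0.3, -0.3, 0.6]
width: 74.6
```

```bash
cat > look.py <<'E'
from h import *
import sys
n,x,y,o=sys.argv[1],int(sys.argv[2]),int(sys.argv[3]),sys.argv[4]
c=env.capture(n); im=c["img"][y-30:y+30,x-40:x+40,::-1].astype(float)/255
cv2.imwrite(f"pics/{o}.png",cv2.resize((im**.5*255).astype(np.uint8),None,fx=10,fy=10,interpolation=cv2.INTER_CUBIC))
s=env.state();print(s["eef_pos"].round(1),s["force"].round(1),s["width"],phi()[0], s["time"])
E
python3 look.py scene 304 165 s5
```

```text
[ 419.6 -221.5   -7.8] [-0.5  0.2  0.4] 74.25049301901251 0.16432284702850056 7.425
```

View pics/s5.png

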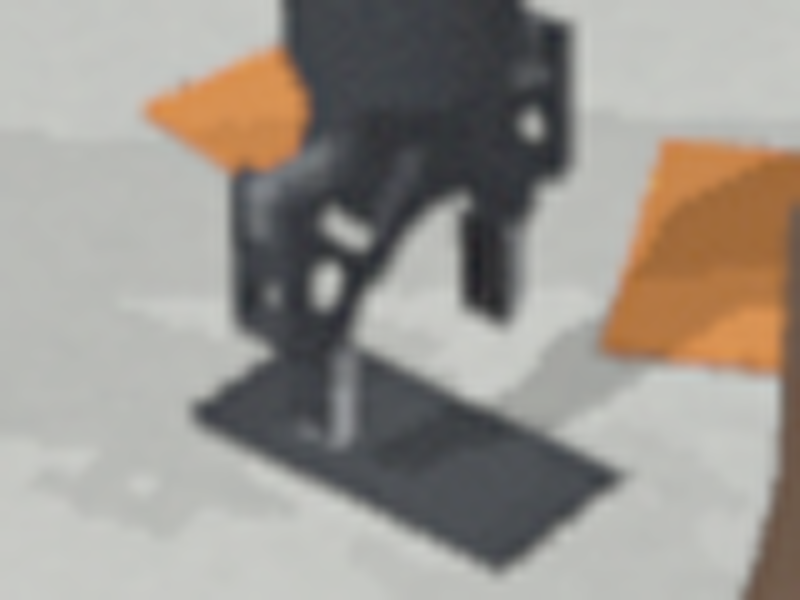

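The fingertip is now at (298,180), so it is still about 20 mm above the table, with no contact force.

Emit:
drive_tool(
  commands=[
    [0,0.3,0,0,0,0,0.75],
    [0,0.6,0,0,0,0,0.75],
    [0,0.9,0,0,0,0,0.75],
    [0,0.9,0,0,0,0,0.75],
  ],
)

```text
time: 7.92
eef_pos: [419.5, -221.4, -17.0]
tcp_rot: [-0.539, 0.539, -0.457, 0.457]
force: [0.2, 0.2, 0.2]
width: 74.8
```

```bash
python3 look.py scene 304 165 s6
```

```text
[ 419.6 -221.5  -16.9] [-1.  -0.   0.3] 74.08113892854465 0.16427922403473053 7.975
```

View pics/s6.png

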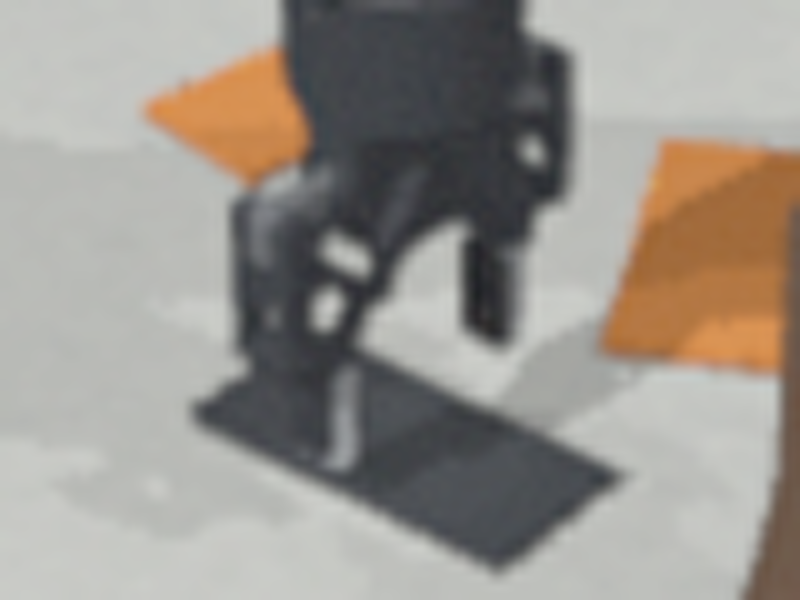

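Emit:
drive_tool(
  commands=[
    [0,0.2,0,0,0,0,0.75],
    [0,0.4,0,0,0,0,0.75],
    [0,0.5,0,0,0,0,0.75],
    [0,0.5,0,0,0,0,0.75],
  ],
)

```text
time: 8.48
eef_pos: [419.7, -221.5, -21.8]
tcp_rot: [-0.539, 0.539, -0.457, 0.457]
force: [-0.7, -0.2, 0.0]
width: 74.8
```

```bash
python3 look.py scene 304 165 s7
```

```text
[ 419.7 -221.5  -21.7] [-0.2  0.1  0.1] 74.76024475506415 0.16431859991449166 8.525
```

View pics/s7.png

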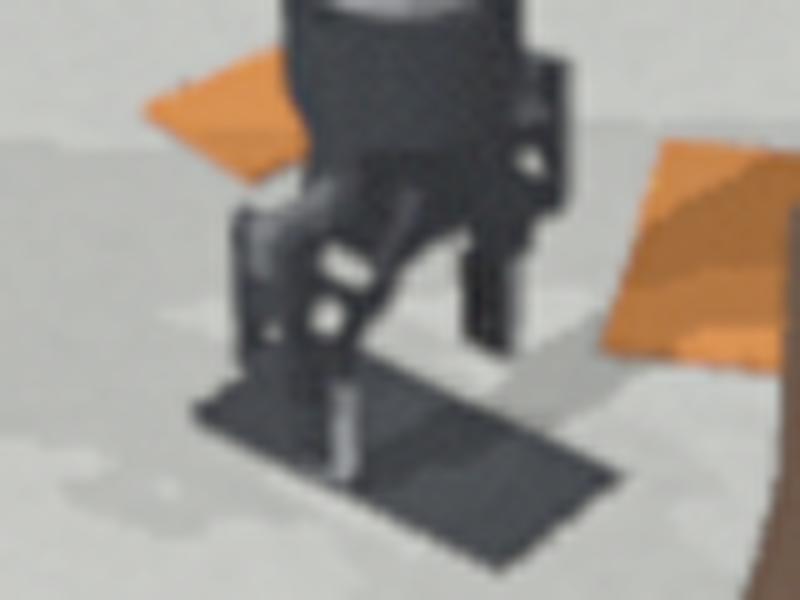

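Emit:
drive_tool(
  commands=[
    [0,0.2,0,0,0,0,0.75],
    [0,0.4,0,0,0,0,0.75],
    [0,0.5,0,0,0,0,0.75],
    [0,0.5,0,0,0,0,0.75],
  ],
)

```text
time: 9.02
eef_pos: [419.6, -221.5, -26.8]
tcp_rot: [-0.539, 0.539, -0.457, 0.457]
force: [0.2, 0.1, -0.4]
width: 74.8
```

```bash
python3 look.py scene 304 165 s8
```

```text
[ 419.6 -221.5  -26.7] [-0.5  1.  -0.2] 74.65819177101427 0.1643775032258502 9.075
```

View pics/s8.png

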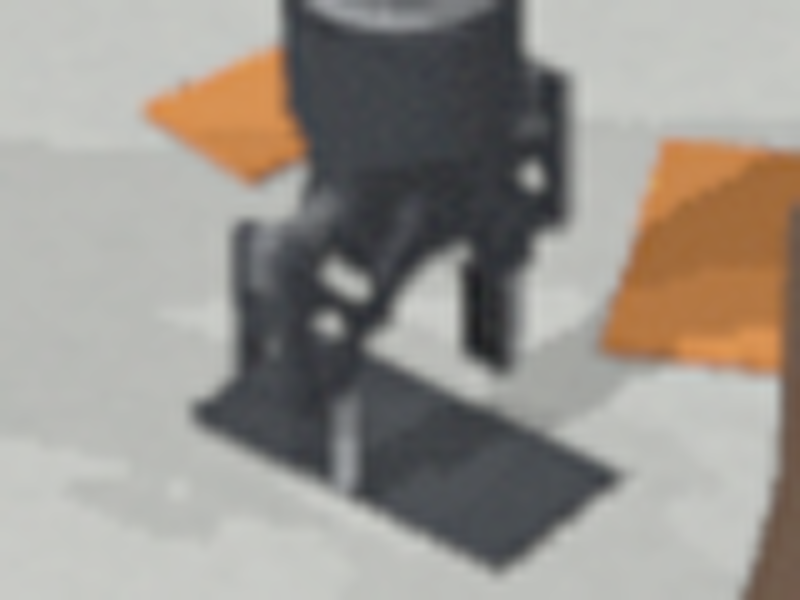

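Emit:
drive_tool(
  commands=[
    [0,0.2,0,0,0,0,0.75],
    [0,0.4,0,0,0,0,0.75],
    [0,0.5,0,0,0,0,0.75],
    [0,0.5,0,0,0,0,0.75],
  ],
)

```text
time: 9.57
eef_pos: [419.6, -221.5, -31.8]
tcp_rot: [-0.539, 0.539, -0.457, 0.457]
force: [0.8, -0.2, -0.1]
width: 74.6
```

```bash
python3 look.py scene 304 165 s9;  python3 look.py top 366 215 t9
```

```text
[ 419.7 -221.6  -31.7] [-0.5  0.1  0.5] 74.89171219103153 0.16431527083784636 9.625
[ 419.7 -221.5  -31.7] [ 0.9  0.6 -0.2] 74.77153407199742 0.16440770423132597 9.675
```

View pics/s9.png

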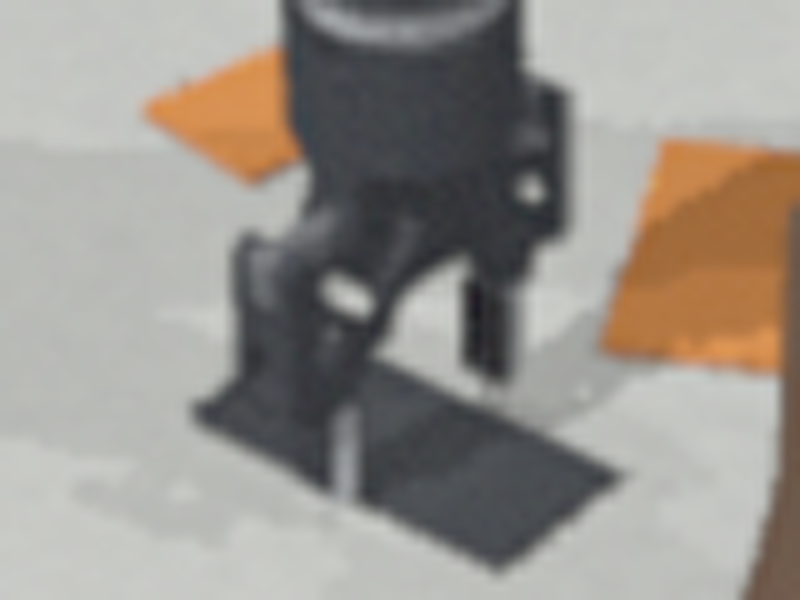

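View pics/t9.png

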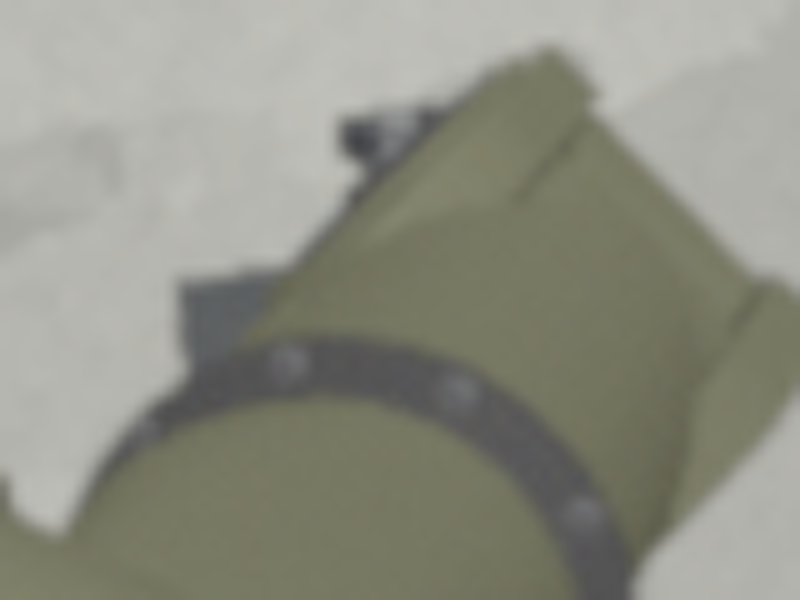

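Emit:
drive_tool(
  commands=[
    [0,0.2,0,0,0,0,0.75],
    [0,0.4,0,0,0,0,0.75],
    [0,0.5,0,0,0,0,0.75],
    [0,0.5,0,0,0,0,0.75],
  ],
)

```text
time: 10.18
eef_pos: [419.6, -221.5, -36.8]
tcp_rot: [-0.539, 0.539, -0.457, 0.457]
force: [-0.3, -0.3, 0.3]
width: 74.4
```

```bash
python3 look.py scene 304 165 s10
```

```text
[ 419.7 -221.5  -36.8] [-0.5 -1.1 -1.2] 74.69148465958538 0.1643727269542744 10.225
```

View pics/s10.png

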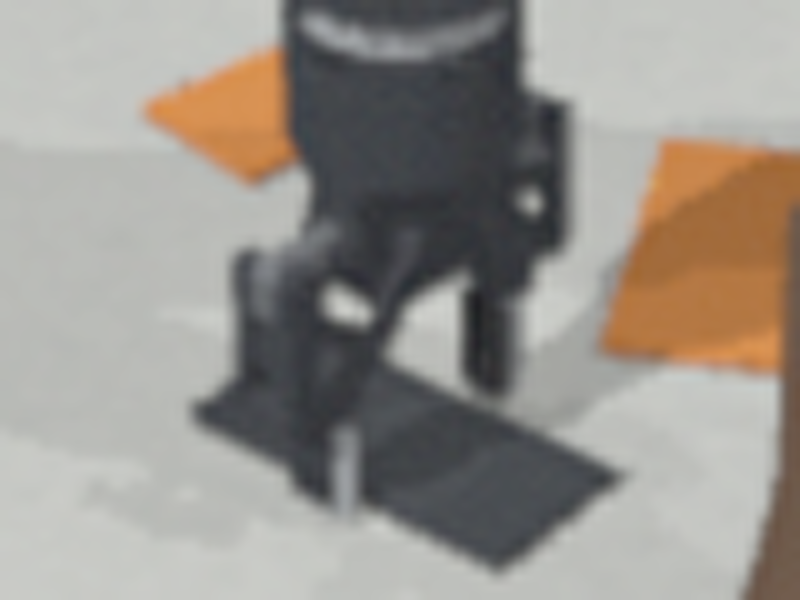

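Emit:
drive_tool(
  commands=[
    [0,0.1,0,0,0,0,0.75],
    [0,0.2,0,0,0,0,0.75],
    [0,0.2,0,0,0,0,0.75],
  ],
)

```text
time: 10.6
eef_pos: [419.7, -221.5, -38.8]
tcp_rot: [-0.539, 0.539, -0.457, 0.457]
force: [0.5, 0.3, 0.7]
width: 74.5
```

Emit:
drive_tool(
  commands=[
    [0,0.1,0,0,0,0,0.75],
    [0,0.15,0,0,0,0,0.75],
    [0,0.15,0,0,0,0,0.75],
  ],
)

```text
time: 10.98
eef_pos: [419.7, -221.5, -40.1]
tcp_rot: [0.539, -0.539, 0.457, -0.457]
force: [0.6, -0.7, 1.7]
width: 74.9
```

```bash
python3 look.py scene 304 165 s11
```

```text
[ 419.7 -221.5  -40.1] [ 0.8 -0.1  2.8] 75.07485682054454 0.1643421607675651 11.025
```

View pics/s11.png

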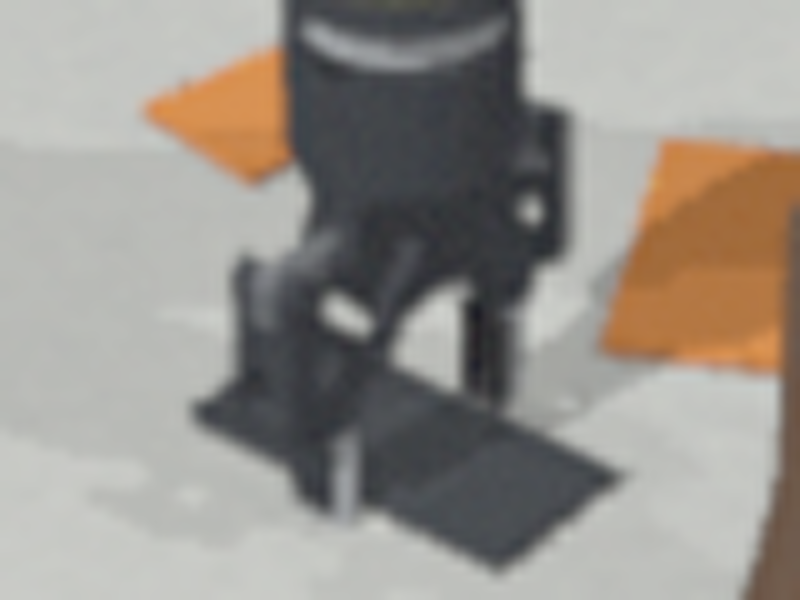

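Contact at a reading of −40 (force 2.8 N), so the TCP reading is about 30 mm low here. The near finger's gap is smaller than the far one's, so I'll shift 3 mm outward, raise 4 mm and close.

Emit:
drive_tool(
  commands=[
    [0,-0.4,0.1,0,0,0,0.75],
    [0,-0.4,0.3,0,0,0,0.75],
    [0,-0.4,0.3,0,0,0,0.6],
    [0,-0.4,0.3,0,0,0,0.5],
    [0,-0.4,0.3,0,0,0,0.4],
    [0,-0.4,0.3,0,0,0,0.2],
    [0,-0.4,0.3,0,0,0,-1],
    [0,-0.4,0.3,0,0,0,-1],
    [0,-0.4,0.3,0,0,0,-1],
  ],
)

```text
time: 12.15
eef_pos: [422.5, -221.0, -35.7]
tcp_rot: [0.539, -0.539, 0.457, -0.457]
force: [-1.5, 0.1, 9.5]
width: 59.9
```

```bash
python3 look.py scene 304 165 s12
```

```text
[ 422.5 -221.   -35.7] [-2.1  0.3  8.5] 59.70469982963873 0.16415834876494062 12.2
```

View pics/s12.png

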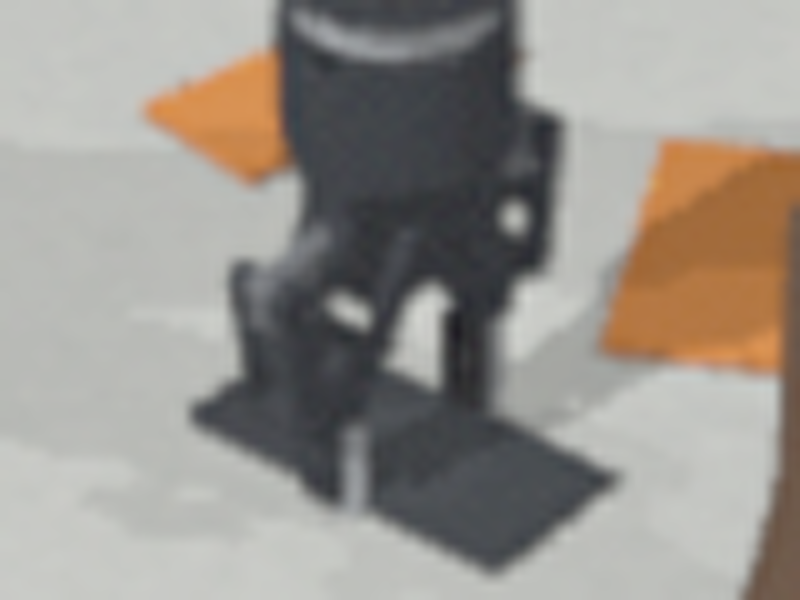

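Emit:
drive_tool(
  commands=[
    [0,-0.5,0,0,0,0,-1],
    [0,-1.5,0,0,0,0,-1],
    [0,-3,0,0,0,0,-1],
    [0,-4,0,0,0,0,-1],
    [0,-4,0,0,0,0,-1],
  ],
)

```text
time: 12.82
eef_pos: [423.2, -221.3, 4.6]
tcp_rot: [0.54, -0.539, 0.457, -0.458]
force: [0.1, 0.6, -2.5]
width: 60.1
```

```bash
python3 look.py scene 304 165 s13
```

```text
[ 422.9 -221.     4.1] [-0.7  0.7 -2.5] 60.10238732922034 0.16459957561075045 12.875
```

View pics/s13.png

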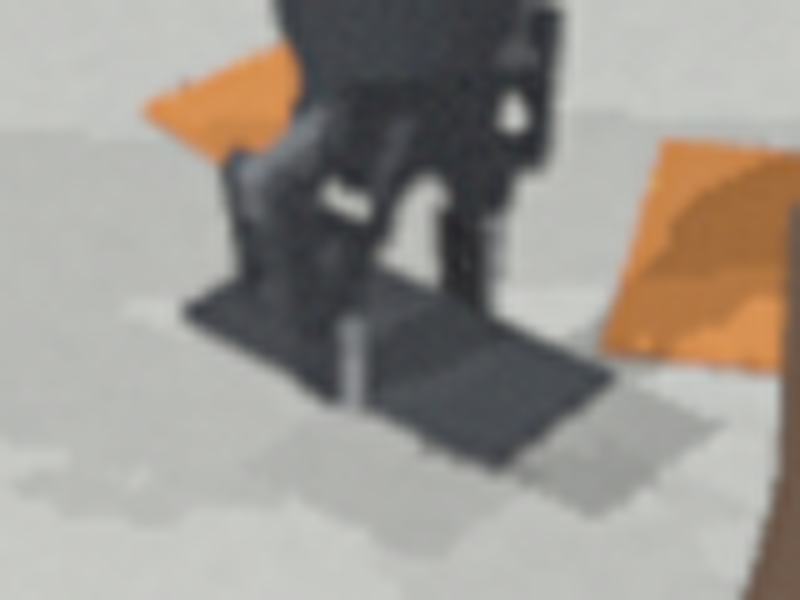

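The slate is held level and was lifted clear; its shadow is separate. Next is carrying it over the outline.

```bash
python3 - <<'E'
from h import *
s=env.state(); p0=s["eef_pos"]; f0,M=phi(); print(p0,f0)
for P in([422,-221,170],[540,-60,180],[637.7,68.3,150]): print(row(p0,f0,P,0.109))
E
```

```text
[ 422.90541313 -221.03052658    4.07614359] 0.16459957561075045
[-0.02, -16.59, -0.09, 0.0, 3.19, 0.0]
[-13.97, -17.59, 14.19, 0.0, 3.19, 0.0]
[-25.02, -14.59, 25.93, 0.0, 3.19, 0.0]
```

Emit:
drive_tool(
  commands=[
    [0,-4,0,0,0.5,0,-1],
    [0,-8,0,0,1,0,-1],
    [0,-12,0,0,1.5,0,-1],
    [-2,-15,2,0,2,0,-1],
    [-5,-17,5,0,2.5,0,-1],
    [-8,-17.5,8,0,3,0,-1],
    [-11,-17.5,11,0,3.2,0,-1],
    [-14,-17.5,14.2,0,3.2,0,-1],
    [-17,-17,17.4,0,3.2,0,-1],
    [-20,-16,20.5,0,3.2,0,-1],
    [-23,-15,23.7,0,3.2,0,-1],
    [-25,-14.6,25.9,0,3.2,0,-1],
  ],
)

```text
time: 14.38
eef_pos: [637.3, 70.6, 147.7]
tcp_rot: [-0.526, 0.527, -0.472, 0.471]
force: [-1.2, -0.5, -1.2]
width: 60.2
```

Emit:
drive_tool(
  commands=[
    [0,3,0,0,0,0,-1],
    [0,6,0,0,0,0,-1],
    [0,8,0,0,0,0,-1],
    [0,8,0,0,0,0,-1],
    [0,8,0,0,0,0,-1],
  ],
)

```text
time: 15.0
eef_pos: [637.6, 67.9, 70.2]
tcp_rot: [0.526, -0.526, 0.472, -0.472]
force: [0.4, 0.4, -2.0]
width: 59.9
```

```bash
python3 look.py scene 315 240 s14;python3 look.py top 280 150 t14
```

```text
[637.9  67.9  70.6] [ 0.5  1.3 -2.2] 59.816151979533664 0.10837065905313759 15.05
[638.   67.9  70.8] [-0.2  0.3 -1.3] 59.81917045817433 0.10841829883692959 15.1
```

View pics/s14.png

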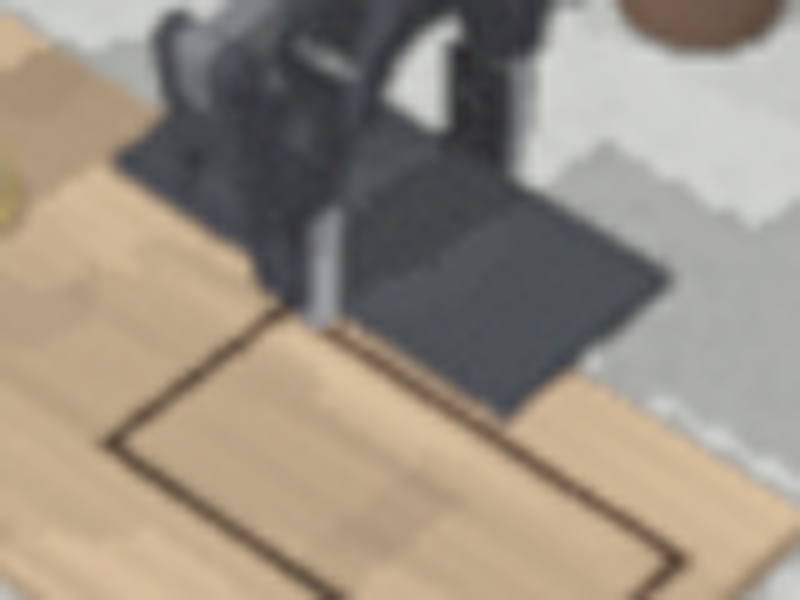

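View pics/t14.png

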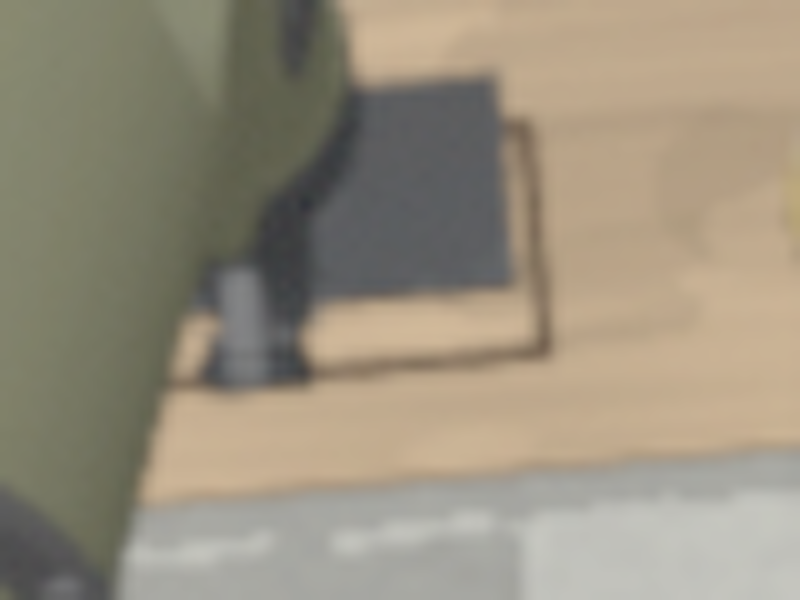

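```bash
cat > fit.py <<'E'
from h import *
from scipy.optimize import least_squares
def fit(obs,z0=110,fixz=None):
    # obs: (cam, crop x0,y0, X,Y, corner sx(+1 far), sy(+1 left), sz 0 bottom/1 top)
    cams={n:env.capture(n) for n in set(o[0] for o in obs)}
    def f(v):
        r=[]
        for n,x0,y0,X,Y,sx,sy,sz in obs:
            a=v[3]; u=np.array([np.cos(a),np.sin(a),0]);w=np.array([-np.sin(a),np.cos(a),0])
            P=np.array(v[:3])+u*31*sx+w*65*sy+[0,0,7*sz]
            r+=list(proj(cams[n],P)[0]-[x0+(X+.5)/10-.5,y0+(Y+.5)/10-.5])
        return r
    s=least_squares(f,[638,68,z0,.11]); return s.x,np.array(s.fun).round(1)
E
python3 - <<'E'
from fit import *
obs=[("top",240,120,495,73,1,-1,1),("top",240,120,512,285,-1,-1,1),("scene",275,210,115,155,1,-1,1),("scene",275,210,505,410,1,1,1),("scene",275,210,672,273,-1,1,1)]
print(fit(obs))
print(env.state()["eef_pos"])
E
```

```text
(array([6.38309883e+02, 6.82222631e+01, 1.06682722e+02, 9.40932645e-02]), array([ 0.2, -0.4,  0. ,  0.3, -0.3, -0.2,  0. ,  0.1,  0.5,  0.1]))
[637.83148969  67.96613003  70.75791241]
```

The corner fit puts the slate at (638.3,68.2), z 106.7, yaw 0.09, which is directly over the outline. Now I'll lower it.

Emit:
drive_tool(
  commands=[
    [0,3,0,0,0,0,-1],
    [0,6,0,0,0,0,-1],
    [0,8,0,0,0,0,-1],
    [0,8.5,0,0,0,0,-1],
    [0,9,0,0,0,0,-1],
    [0,9,0,0,0,0,-1],
  ],
)

```text
time: 15.95
eef_pos: [637.7, 68.0, -19.6]
tcp_rot: [0.527, -0.526, 0.472, -0.472]
force: [0.3, -0.1, -2.1]
width: 59.5
```

Emit:
drive_tool(
  commands=[
    [0,0.2,0,0,0,0,-1],
    [0,0.3,0,0,0,0,-1],
    [0,0.3,0,0,0,0,-1],
  ],
)

```text
time: 16.32
eef_pos: [637.3, 68.0, -23.2]
tcp_rot: [0.526, -0.526, 0.472, -0.472]
force: [-0.0, -0.1, -2.3]
width: 59.5
```

```bash
python3 look.py scene 315 250 s15;python3 look.py top 280 150 t15
```

```text
[637.3  68.  -23.1] [ 1.1 -0.1 -2.3] 59.93936892938126 0.10853595987069552 16.375
[637.3  68.  -23.1] [-0.2  0.6 -2.7] 59.91255398001336 0.10852517744150435 16.425
```

View pics/s15.png

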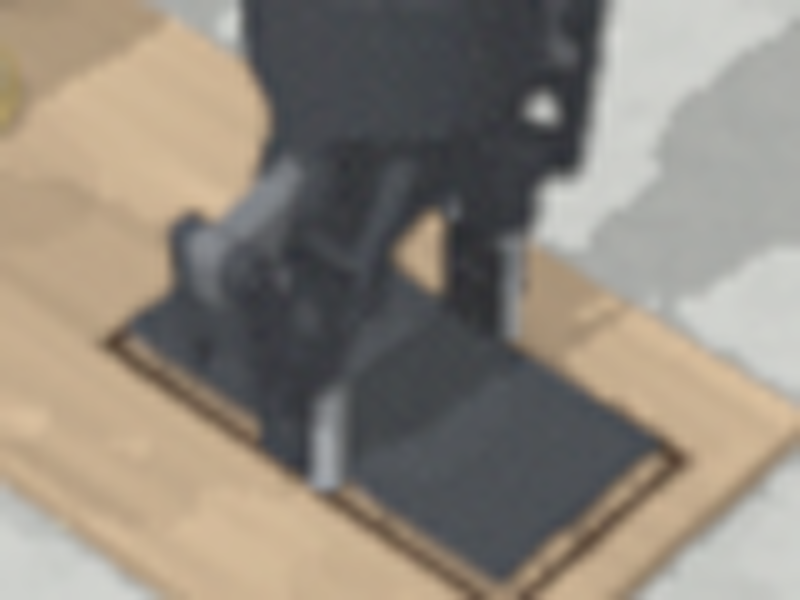

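View pics/t15.png

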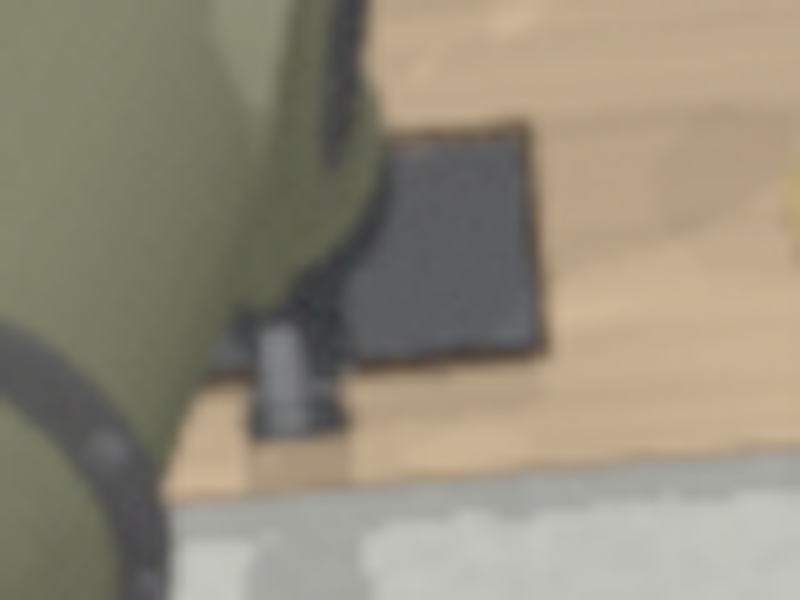

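Emit:
drive_tool(
  commands=[
    [0,0.1,0,0,0,0,-1],
    [0,0.1,0,0,0,0,-1],
  ],
)

```text
time: 16.68
eef_pos: [637.4, 68.0, -23.6]
tcp_rot: [0.527, -0.526, 0.472, -0.472]
force: [-1.9, -0.8, 5.9]
width: 59.6
```

Emit:
drive_tool(
  commands=[
    [0,0.1,0,0,0,0,-1],
    [0,0.1,0,0,0,0,-1],
  ],
)

```text
time: 16.92
eef_pos: [637.5, 68.0, -23.6]
tcp_rot: [0.527, -0.526, 0.472, -0.472]
force: [-3.0, -0.5, 12.5]
width: 59.7
```

The slate is down on the board (12 N). Now release and retreat.

Emit:
drive_tool(
  commands=[
    [0,-0.1,0,0,0,0,-1],
    [0,-0.1,0,0,0,0,0.6],
    [0,-0.1,0,0,0,0,0.8],
    [0,-0.1,0,0,0,0,0.9],
    [0,-0.1,0,0,0,0,0.9],
    [0,-1,0,0,0,0,0.9],
    [0,-3,0,0,0,0,0.9],
    [0,-6,0,0,0,0,0.9],
    [0,-11,0,0,0,0,0.9],
    [0,-16,0,0,0,0,0.9],
    [0,-22,0,0,0,0,0.9],
    [0,-22,0,0,0,0,0.9],
  ],
)

```text
time: 18.42
eef_pos: [640.2, 67.5, 201.1]
tcp_rot: [0.529, -0.524, 0.47, -0.475]
force: [0.1, 0.2, -0.8]
width: 80.8
```

```bash
python3 look.py scene 315 255 s16;python3 look.py top 280 150 t16; python3 - <<'E'
from h import *
s=env.state(); p0=s["eef_pos"]; f0,M=phi(); print(p0,f0,s["joint_positions"].round(2))
for P in([430,-28.5,205],[430,-28.5,170]): print(row(p0,f0,P,f0))
E
```

```text
[638.6  67.8 197.9] [ 0.5 -0.4 -0.7] 81.21884860023307 0.1083129206316926 18.475
[637.3  68.  195.7] [-0.9 -0.1 -0.6] 81.43078687683918 0.10850168029586132 18.525
[637.33646066  67.99858849 195.74485329] 0.10850168029586132 [-0.36  0.55  0.37  1.47 -0.21  1.16  0.15]
[7.35, -0.93, -21.66, 0.0, 0.0, 0.0]
[7.35, 2.57, -21.66, 0.0, 0.0, 0.0]
```

View pics/s16.png

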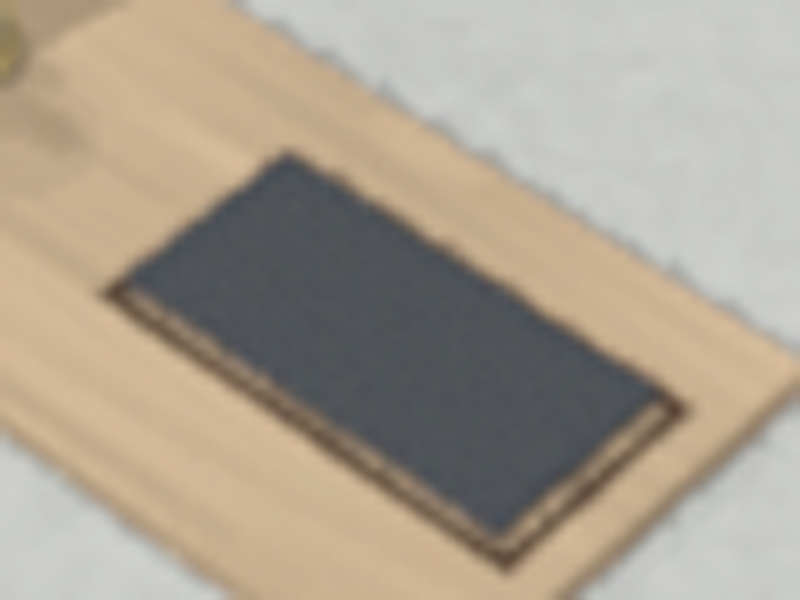

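View pics/t16.png

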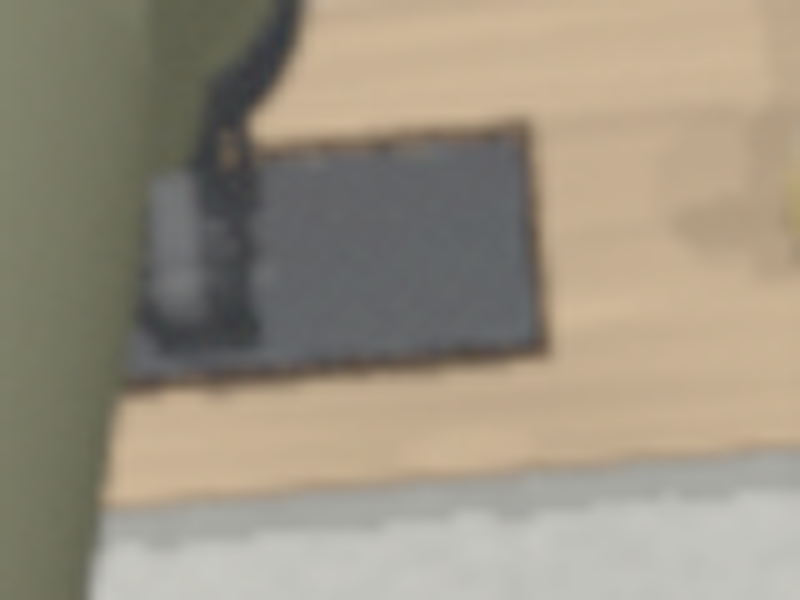

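Scene and top both show the slate lying flat inside the outline, with a dark border all round. Next is the vase: the neck is 30 mm wide, and at that width the fingertips sit at about reading +31, so a reading of about 122 puts the tips at 153.

Emit:
drive_tool(
  commands=[
    [2,-0.9,-6,0,0,0,1],
    [4,-0.9,-12,0,0,0,1],
    [6,-0.9,-18,0,0,0,1],
    [7.4,-0.9,-21.7,0,0,0,1],
    [7.4,-0.9,-21.7,0,0,0,1],
    [7.4,-0.9,-21.7,0,0,0,1],
    [7.4,-0.9,-21.7,0,0,0,1],
  ],
)

```text
time: 19.4
eef_pos: [430.3, -28.5, 203.3]
tcp_rot: [-0.526, 0.527, -0.472, 0.472]
force: [-0.1, 0.1, 0.8]
width: 85.3
```

```bash
python3 look.py scene 346 165 s17;python3 look.py top 300 215 t17; python3 - <<'E'
from h import *
s=env.state(); p=s["eef_pos"]; print(p)
c=env.capture("scene")
u=np.array([np.cos(.108),np.sin(.108),0])
for d in(-42,42): print(proj(c,p+[0,0,43]+u*d))
E
```

```text
[430.3 -28.6 203.3] [-0.1 -0.4 -0.1] 85.64580440345291 0.10967191777711795 19.45
[430.1 -28.7 203.3] [-0.1  0.4 -0.1] 85.28622941350034 0.10950637166115769 19.5
[430.14139482 -28.65390343 203.3202194 ]
[[357.88925725 132.69515323]]
[[337.96254009 145.00853616]]
```

View pics/s17.png

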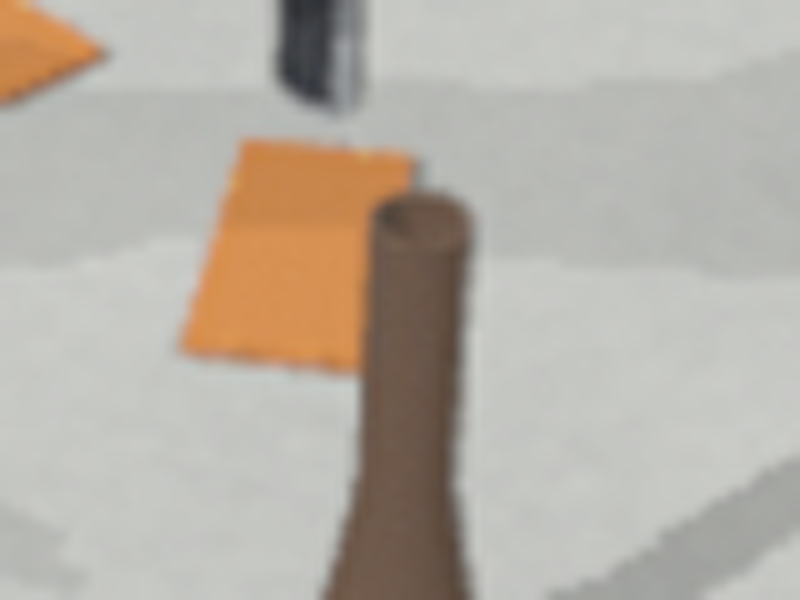

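View pics/t17.png

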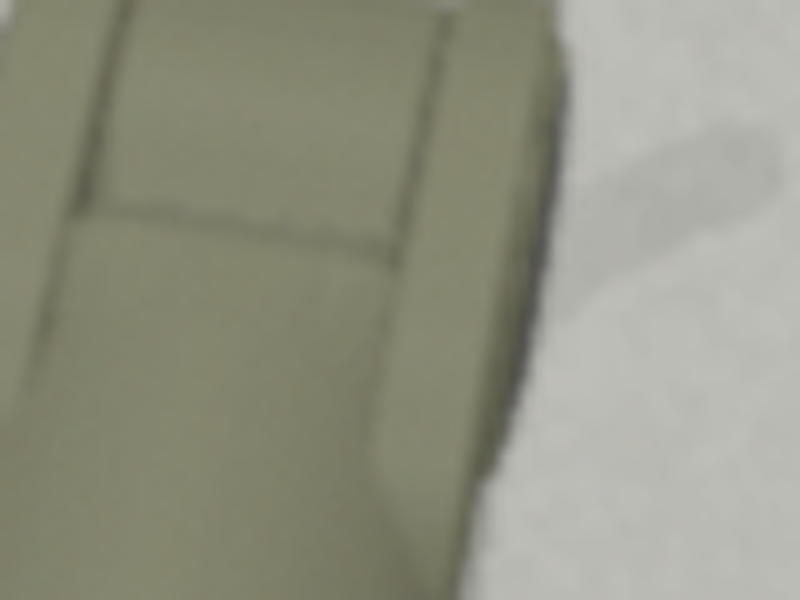

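Near fingertip at (340,145) as predicted, rim at (348,157) as predicted, so the tool is aligned with the vase. Going down over the neck.

Emit:
drive_tool(
  commands=[
    [0,1.5,0,0,0,0,1],
    [0,3,0,0,0,0,1],
    [0,4.5,0,0,0,0,1],
    [0,6,0,0,0,0,1],
    [0,7.5,0,0,0,0,1],
    [0,8.1,0,0,0,0,1],
    [0,8.1,0,0,0,0,1],
  ],
)

```text
time: 20.42
eef_pos: [429.6, -29.1, 122.6]
tcp_rot: [-0.526, 0.527, -0.472, 0.472]
force: [0.6, 0.1, -0.9]
width: 85.5
```

```bash
python3 look.py scene 346 165 s18
```

```text
[429.8 -29.1 122.9] [ 1.2 -0.7 -0.3] 85.02981661292401 0.10856499475901935 20.475
```

View pics/s18.png

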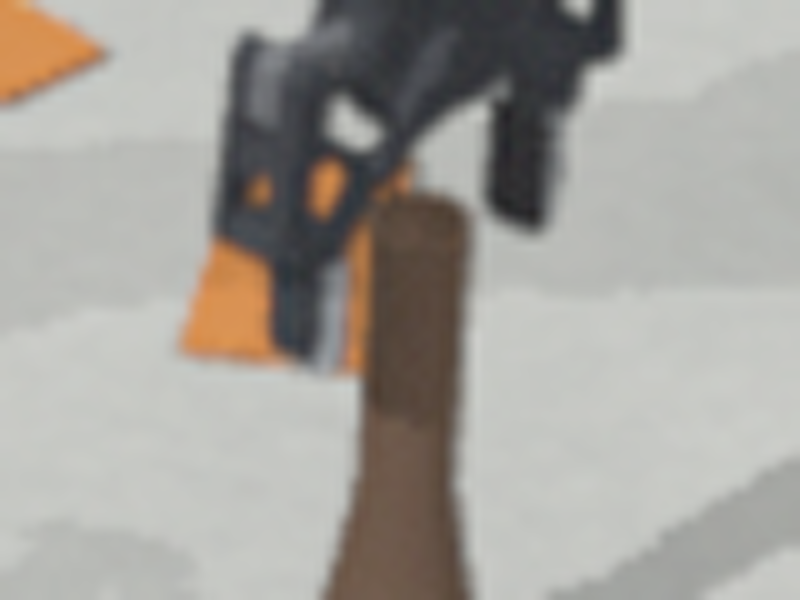

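The fingertips straddle the neck symmetrically, with their midpoint at crop (418,295) on the neck axis. Closing gradually.

Emit:
drive_tool(
  commands=[
    [0,0,0,0,0,0,0.4],
    [0,0,0,0,0,0,0],
    [0,0,0,0,0,0,-0.2],
    [0,0,0,0,0,0,-0.3],
    [0,0,0,0,0,0,-0.4],
    [0,0,0,0,0,0,-1],
    [0,0,0,0,0,0,-1],
    [0,0,0,0,0,0,-1],
  ],
)

```text
time: 21.48
eef_pos: [429.3, -29.1, 123.1]
tcp_rot: [-0.526, 0.526, -0.472, 0.472]
force: [-2.9, 0.0, 6.2]
width: 28.3
```

Emit:
drive_tool(
  commands=[
    [0,-0.5,0,0,0,0,-1],
    [0,-1.5,0,0,0,0,-1],
    [0,-3,0,0,0,0,-1],
    [0,-5,0,0,0,0,-1],
    [0,-6,0,0,0,0,-1],
    [0,-6,0,0,0,0,-1],
  ],
)

```text
time: 22.22
eef_pos: [430.0, -29.0, 183.4]
tcp_rot: [0.527, -0.526, 0.472, -0.472]
force: [0.2, -0.3, -3.0]
width: 28.7
```

```bash
python3 look.py scene 346 175 s19; python3 - <<'E'
from h import *
s=env.state(); p0=s["eef_pos"]; f0,M=phi(); print(p0,f0,s["joint_positions"].round(2))
c=env.capture("scene"); g=c["img"].max(2)
m=(g<75)[235:285,275:355]; full=np.zeros(g.shape,np.uint8); full[235:285,275:355]=m
nl,lab,st,_=cv2.connectedComponentsWithStats(full); i=1+st[1:,4].argmax()
# erode thin outline lines
k=cv2.morphologyEx((lab==i).astype(np.uint8),cv2.MORPH_OPEN,np.ones((5,5),np.uint8))
print("slate",rect(c,k,19))
for P in([637.5,68,185],): print(row(p0,f0,P,f0))
E
```

```text
[429.5 -29.  182.7] [ 0.2 -0.4 -3.4] 28.690278135107743 0.10876884827598794 22.275
[429.50683941 -28.96777369 182.74157595] 0.10876884827598794 [-0.33  0.24  0.42  2.01 -0.13  0.91  0.27]
slate (array([641.3,  70.7]), array([ 71.9, 136.1]), 1.682)
[-7.38, -0.23, 21.73, 0.0, 0.0, 0.0]
```

View pics/s19.png

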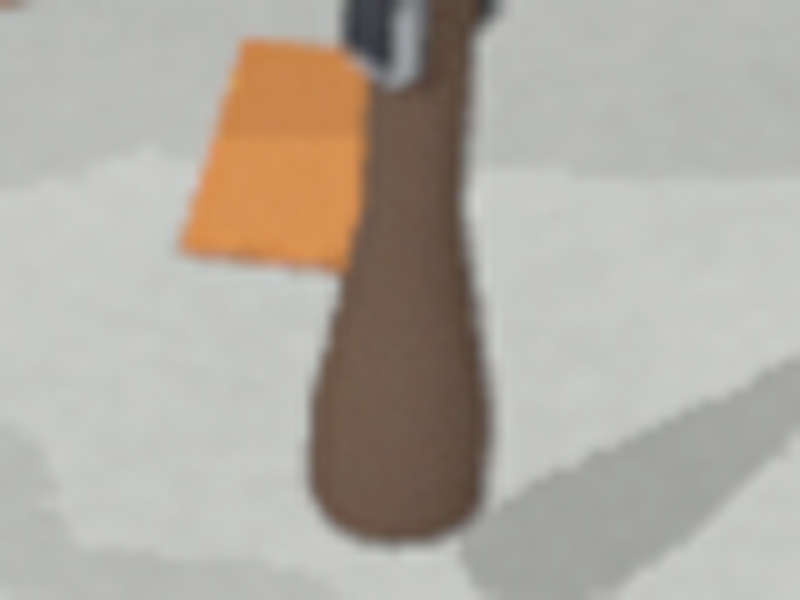

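```bash
python3 - <<'E'
from fit import *
obs=[("scene",275,225,290,152,-1,-1,1),("scene",275,225,120,283,1,-1,1),("scene",275,225,500,530,1,1,1),("scene",275,225,665,395,-1,1,1)]
print(fit(obs,12))
E
```

```text
(array([6.39229717e+02, 6.91798589e+01, 1.25778481e+01, 1.09682431e-01]), array([-0.4,  0.1,  0.4, -0.5,  0.2,  0.5, -0.3, -0.1]))
```

Emit:
drive_tool(
  commands=[
    [-0.6,-0.8,1.5,0,0,0,-1],
    [-1.4,-1,4,0,0,0,-1],
    [-2.4,-1,7,0,0,0,-1],
    [-3.4,-1,10,0,0,0,-1],
    [-4.4,-1,13,0,0,0,-1],
    [-5.4,-1,16,0,0,0,-1],
    [-6.4,-1,18.8,0,0,0,-1],
    [-7.1,-1,20.8,0,0,0,-1],
    [-7.4,-1,21.7,0,0,0,-1],
    [-7.4,-1,21.7,0,0,0,-1],
    [-7.4,-1,21.7,0,0,0,-1],
  ],
)

```text
time: 23.75
eef_pos: [636.4, 67.2, 192.6]
tcp_rot: [-0.526, 0.527, -0.473, 0.472]
force: [-0.0, -0.2, -3.0]
width: 28.5
```

```bash
python3 look.py scene 315 235 s20;python3 look.py top 275 150 t20; python3 - <<'E'
from h import *
c=env.capture("scene"); t=env.capture("top")
print(proj(c,[[637.5,68,57],[637.5,68,19]]),proj(t,[[637.5,68,19]]))
E
```

```text
[636.5  67.2 192.8] [-0.9  1.4 -3.3] 28.255777363821004 0.10756357625639976 23.8
[636.7  67.4 193. ] [ 0.   0.2 -3.4] 28.415683701233228 0.10771381260881314 23.85
[[313.70873461 247.15021288]
 [313.68809041 257.64056718]] [[270.53660779 145.22026248]]
```

View pics/s20.png

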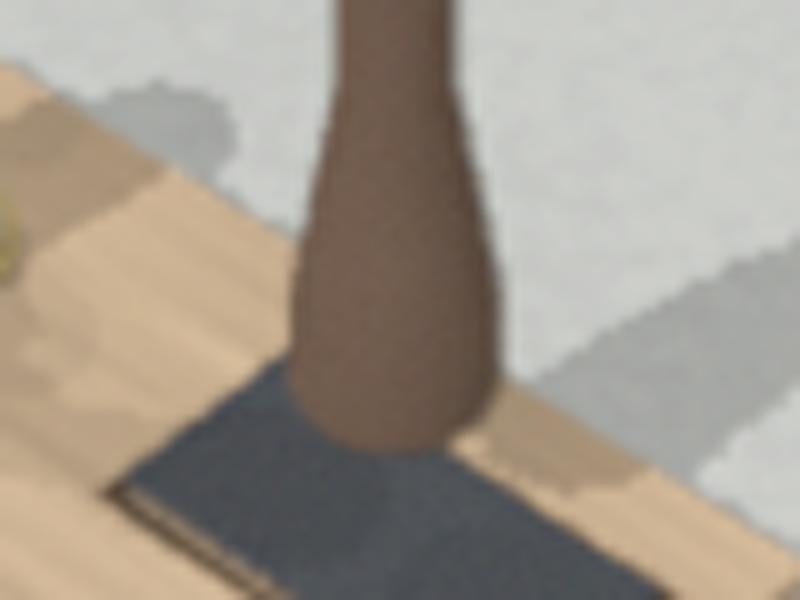

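View pics/t20.png

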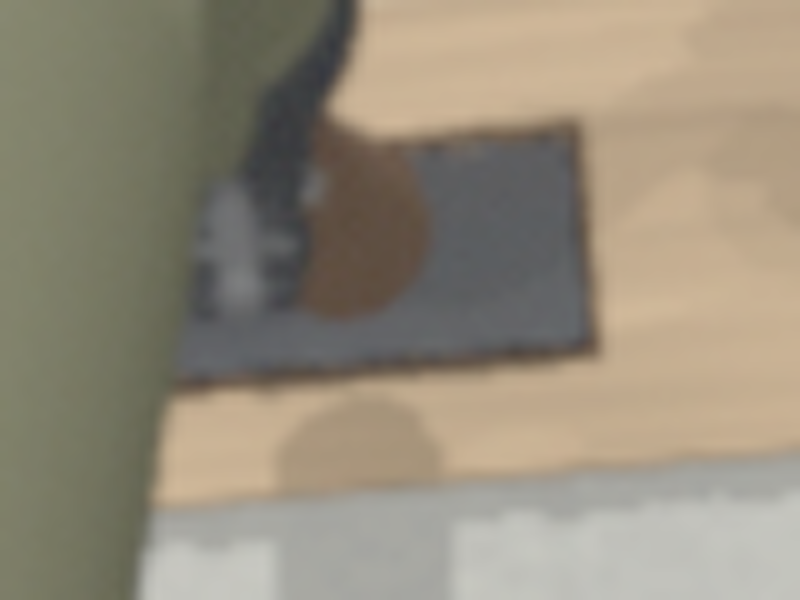

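The vase hangs upright with its foot over the middle of the slate (scene column 314, expected 313.7). Lowering with a 1.5 mm correction.

Emit:
drive_tool(
  commands=[
    [0,1,0.1,0,0,0,-1],
    [-0.1,2.2,0.15,0,0,0,-1],
    [-0.1,3.4,0.15,0,0,0,-1],
    [-0.1,4.2,0.15,0,0,0,-1],
    [-0.1,4.6,0.15,0,0,0,-1],
    [-0.1,4.7,0.15,0,0,0,-1],
    [-0.1,4.7,0.15,0,0,0,-1],
  ],
)

```text
time: 24.82
eef_pos: [638.9, 69.1, 146.1]
tcp_rot: [0.527, -0.526, 0.472, -0.472]
force: [0.3, 0.3, -2.9]
width: 28.5
```

```bash
python3 look.py scene 315 235 s21;python3 look.py top 275 150 t21
```

```text
[638.9  69.1 146.2] [-0.1  0.2 -3.1] 28.670246236395087 0.10848186448330312 24.875
[638.9  69.2 146.2] [ 0.2 -0.4 -3.9] 28.41610436321987 0.10860895789190114 24.925
```

View pics/s21.png

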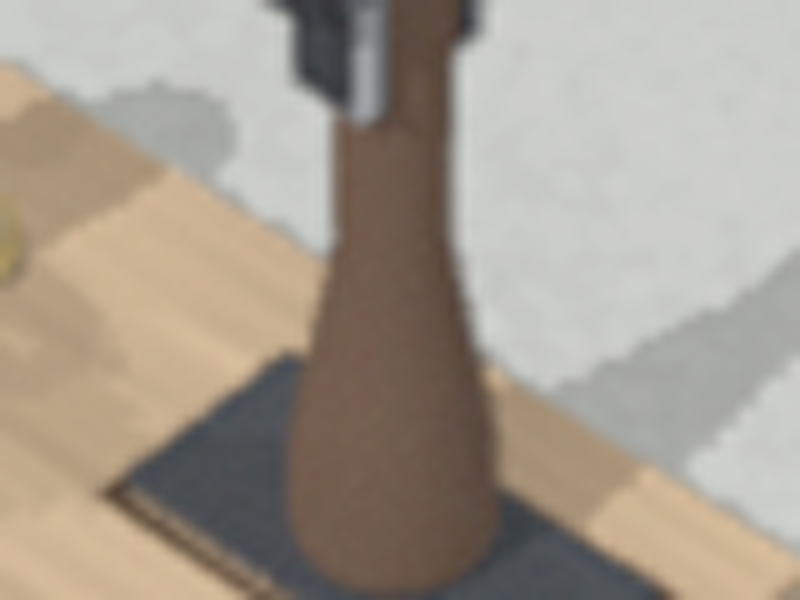

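Emit:
drive_tool(
  commands=[
    [0,0.15,0,0,0,0,-1],
    [0,0.3,0,0,0,0,-1],
    [0,0.3,0,0,0,0,-1],
  ],
)

```text
time: 25.3
eef_pos: [638.5, 69.2, 142.6]
tcp_rot: [-0.526, 0.526, -0.472, 0.472]
force: [-0.1, -0.2, -4.0]
width: 28.4
```

Emit:
drive_tool(
  commands=[
    [0,0.1,0,0,0,0,-1],
    [0,0.1,0,0,0,0,-1],
  ],
)

```text
time: 25.55
eef_pos: [638.8, 69.1, 142.2]
tcp_rot: [0.527, -0.526, 0.472, -0.472]
force: [-0.1, -0.0, 1.1]
width: 28.5
```

Contact: the force went from −4 to +1 N. Pressing 0.5 mm further, then opening and rising straight up.

Emit:
drive_tool(
  commands=[
    [0,0.05,0,0,0,0,-1],
    [0,0.05,0,0,0,0,-0.3],
    [0,0.05,0,0,0,0,-0.2],
    [0,0.05,0,0,0,0,0],
    [0,0.05,0,0,0,0,0.5],
    [0,0.05,0,0,0,0,1],
    [0,0.05,0,0,0,0,1],
    [0,0.05,0,0,0,0,1],
  ],
)

```text
time: 26.55
eef_pos: [638.7, 69.1, 141.3]
tcp_rot: [0.526, -0.526, 0.472, -0.472]
force: [0.6, -0.3, -1.3]
width: 85.4
```

```bash
python3 look.py scene 315 220 s22
```

```text
[638.6  69.2 141.3] [ 0.2 -0.4 -0.3] 85.50674216444382 0.1085142806721801 26.6
```

View pics/s22.png

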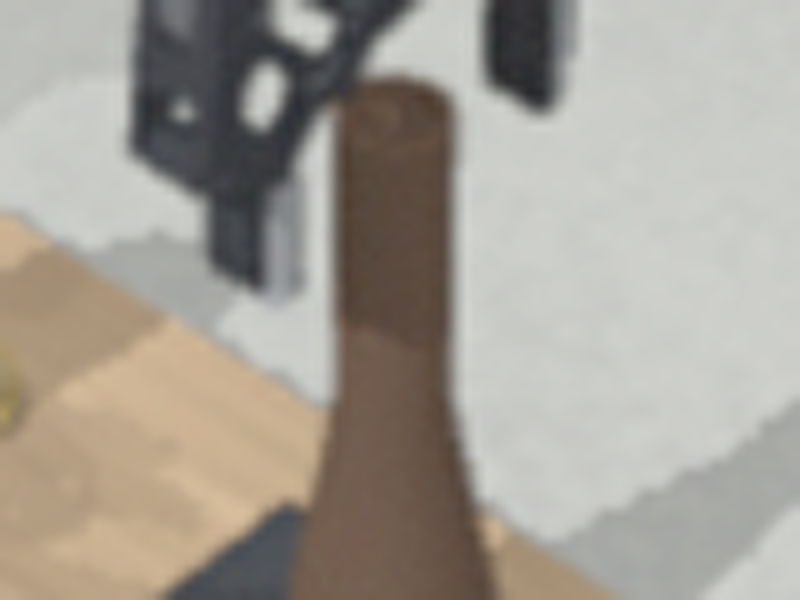

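The vase stands upright and both fingers are clear of the neck. Going up.

Emit:
drive_tool(
  commands=[
    [0,-1.5,0,0,0,0,1],
    [0,-3,0,0,0,0,1],
    [0,-5,0,0,0,0,1],
    [0,-8,0,0,0,0,1],
    [0,-12,0,0,0,0,1],
    [0,-12,0,0,0,0,1],
    [0,-12,-6,0,0,0,1],
    [0,-12,-12,0,0,0,1],
    [0,-12,-18,0,0,0,1],
    [0,-12,-18,0,0,0,1],
    [0,-12,-18,0,0,0,1],
  ],
)

```text
time: 27.98
eef_pos: [460.4, 49.9, 262.1]
tcp_rot: [0.527, -0.526, 0.472, -0.472]
force: [0.2, -0.3, 1.1]
width: 85.4
```

```bash
python3 look.py scene 315 240 s23;python3 look.py top 275 150 t23; python3 - <<'E'
from h import *
for n in("scene","top"):
    c=env.capture(n); cv2.imwrite(f"pics/{n}_end.png",c["img"][:,:,::-1])
    print(n,"expected foot/rim",proj(c,[[638,68.5,34],[638,68.5,209]]).round(1).tolist())
E
```

```text
[461.   49.9 261.9] [ 0.7 -0.1  0.1] 85.51209181955025 0.10883579902269312 28.025
[461.1  49.9 261.6] [-0.2  0.3 -0.4] 85.38494712733846 0.1087622500787894 28.075
scene expected foot/rim [[313.7, 253.8], [313.8, 200.4]]
top expected foot/rim [[269.8, 144.2], [262.5, 132.5]]
```

View pics/s23.png

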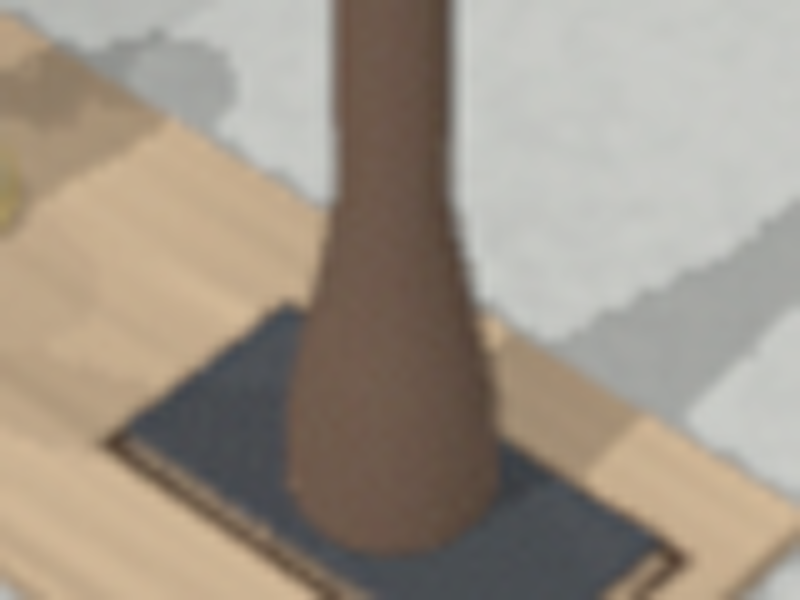

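View pics/t23.png

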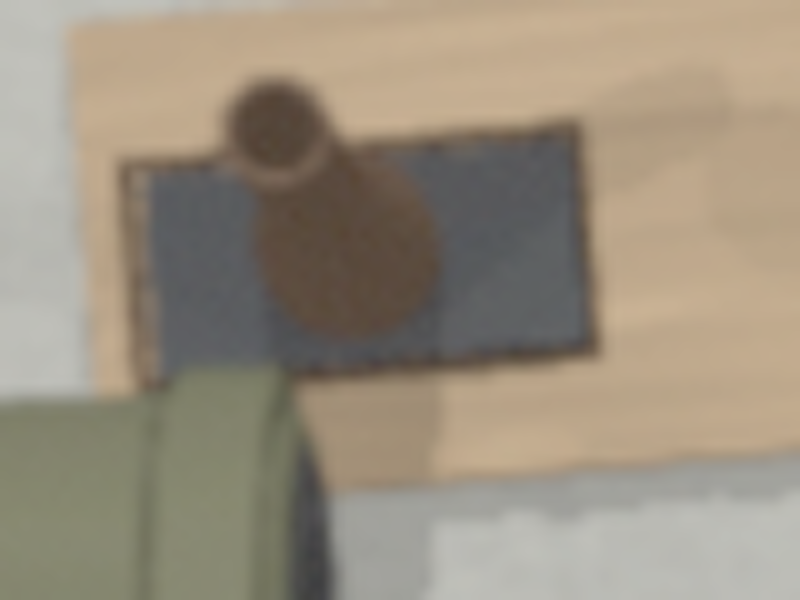

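View pics/scene_end.png

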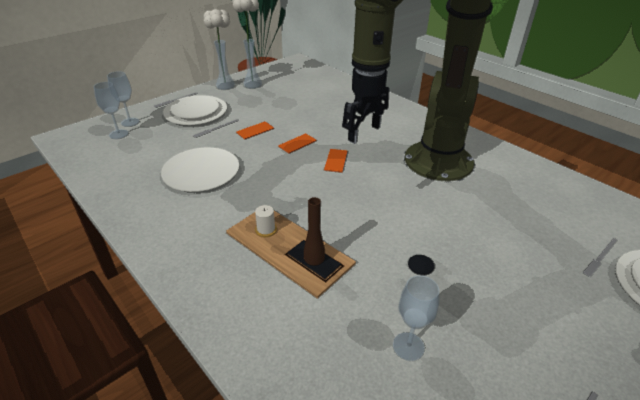

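Final views: the vase is upright with its foot centre at top (269.5,144), where (269.8,144.2) was expected. The slate sits inside the outline, and the candle, round coaster and glass are at their original pixels. Handing in.

```bash
python3 -c "
from bench import env
print(env.job_done(), env.state()['time'])"
```

```text
the job is handed in; nothing more can be done
the job is handed in; nothing more can be done
```

The slate lies flat inside the outline and the vase stands upright in the middle of it. Both are released, and I handed the job in after about 28 s of the 58 s allowed. `env.job_done()` reports no verdict, so this rests on my own checks.

- **Slate:** I pinched it across its width and set it down until the force changed sign. The last corner fit put it at about (639, 69), against (637.7, 68.3) for the outline, with an angle error under 0.01 rad. The final top picture suggests it sits about 2 mm towards the candle instead; both are well inside the 14 mm limit.
- **Vase:** I took it by the neck and set it down until contact. The last pictures show it upright, with its foot within about 4 mm of the slate's centre.
- **Bystanders:** I compared the candle, round coaster and wine glass by eye in the scene picture, and they are at the same pixels as at the start. I did not measure them again.
- **Disagreement:** the reported TCP height was about 30 mm lower than the fingertips in the pictures and the table contact showed. I used the contact and image heights instead. The reported horizontal position agreed with the pictures to about 2 mm.

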